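Show all four sides of a square bottle to the inspection camera, then rack it

ROBOT

A 7-joint arm with a two-finger parallel gripper is mounted at the origin on the work surface. World frame = base frame: x ahead of the robot, y to its left, z up, the work surface at z = 0. Lengths are in mm, angles in rad, forces in N, time in s.
With the tool pointing down it reaches from about 425 to 950 mm from the base axis. Payload 4.7 kg.
Tool frame: the origin (TCP) lies midway between the tips of the shut fingers; the grasp point (between the pads) lies 19 mm behind it (hold_point_z is the distance from the TCP to the grasp point, in mm); z points along the fingers, y is the line along which they close (so a half turn about z gives the same grasp; the last joint's range is limited). The gripper opens to 85 mm and grips with 20 to 120 N. Pads are 22 mm wide; open, the fingers measure 114 mm over their backs; the gripper's body (76 mm by 85 mm) begins 54 mm behind the grasp point. The pads swing forward as they close: fully open they stand 13 mm farther back than shut.
Start: joints at [-1.335, 0.469, -0.049, 1.532, 0.024, 1.141, -0.082], TCP at [176.616, 651.502, 231.335] pointing down, gripper open.
Joint ranges: [-2.59, 2.59], [-0.33, 1.99], [-1.39, 1.29], [0.1, 2.45], [-1.04, 4.18], [0.21, 1.99], [-2.66, 2.66]. Speed limits (rad/s): [2.57, 2.57, 3.14, 3.14, 3.14, 3.14, 3.14].

INTERFACE

Orientations are given as a unit quaternion [x, y, z, w].
In Python, from plant import * gives the robot as it stands.
- The arm moves only by the tool send_rows, never from a script. Its argument "steps" is a list of rows, each a list of 5 numbers: the closure, from 0 (fully open) to 1 (shut), then the shift along the tool's x, y, z in mm, then the turn about the tool's z in rad. In form: [[claw, x, y, z, turn], ...]. A call has exactly 10 rows; each row shifts and turns the commanded pose from where the row before left it, along the tool's axes as they then stand; what a row does not reach is not made up. A row lasts 1/12 s, in which the tool goes at most 41.7 mm and 7.16 degrees, less where a joint would pass 70% of its speed; a pose out of reach is approached as far as the arm can. A call with a gripper value outside its range is refused whole. The fingers move at their own pace and stop on an object; the grip force is fixed at half the most. Time passes only in rows, so rows that do not move let the fingers close, or fill a call up. It gives the time, the measured TCP pose, the force, the opening and the grip force at its end, in the units of the state.
- state(): the state, without advancing time (a new reading comes with each control period).
- camera(name): name is "scene" or "top" or "wrist"; returns a dict with "frame" (400x640x3 uint8, red, green, blue), "range_z" (400x640 float32, mm along the optical axis (not along the pixel's ray), 0 where there is no reading), "camera_matrix" (3x3 intrinsics, pixels), "R" (3x3) and "t" (3): a world point X has camera coordinates R X + t. Camera axes: x right, y down, z forward; pixel columns grow to the right and rows downward; lengths in mm; the calibration is good to about 2 mm. The wrist camera is an equidistant fisheye: a pixel r from the principal point sees the ray r / f radians off the axis. A picture is of the moment at which its call begins.
- close_job(): hands the job in; it is judged then, once.
The state is a dict: "clock": time; "joint_positions": joint angles; "joint_vel": joint speeds; "joint_torque": joint torques, N m; "position": TCP position; "tcp_rot": TCP orientation; "force": force on the tool from outside, world axes, zero at the start; "torque": the same for the moment, N m; "width": opening from 0.0 (shut) to 1.0 (fully open); "grip_force": force on a finger pad.
Only numpy, scipy, OpenCV 4.12 (cv2) and the standard library are available. Lean on these libraries where they do the work, as an engineer would, in place of code of your own. Each camera call takes 0.05 s, during which the arm holds its last target. There are 200 camera calls.

TASK

Pick up the square brown bottle by its cap and hold it upright at the inspection camera's viewing point, a hand's breadth in front of the lens: show the labelled side first, square to the lens and centred on it, then turn the bottle clockwise (seen from above) a quarter turn at a time so that the other three sides are shown in turn, holding still for half a second at each. Then stand it in the lane of the aluminium carrier a few centimetres short of the steel stop, slide it along the lane until you feel it rest flat against the stop, without hitting it hard, and let go. Never tip the bottle over, and leave everything else on the bench where it is.

Things in the scene. Friction and masses are not known exactly. Their poses are not given: they have to be found in the camera images.
- bottle: closed square brown bottle, 64 x 64 mm, standing. Origin: centre of its underside, z up. The square body is upright to 118 mm, then a shoulder narrows to a neck 38 mm across at 132 mm; above it a round black cap 46 mm across from 132 to 170 mm, to be gripped from above at any yaw. Total height 170 mm, 0.28 to 0.56 kg. A pale label 50 x 80 mm is on its +x side only; the other three sides are plain.
- side_1 (a point): centre of the labelled side (+x of the bottle), on the face, 60 mm above the underside and 32 mm from the bottle's axis; axes as the bottle's
- side_2 (a point): centre of the side a quarter turn anticlockwise round from the label, seen from above (+y of the bottle), on the face, 60 mm above the underside and 32 mm from the bottle's axis; axes as the bottle's
- side_3 (a point): centre of the side across from the label (-x), on the face, 60 mm above the underside and 32 mm from the bottle's axis; axes as the bottle's
- side_4 (a point): centre of the remaining side (-y), on the face, 60 mm above the underside and 32 mm from the bottle's axis; axes as the bottle's
- camera: fixed inspection camera: white box head 74 mm wide with a black lens tube 54 mm across, lens axis level, 150 mm above the table; dark foot plate and a post to 200 mm. Origin: on the table below the head; the lens looks along its -x axis and the lens front is 93 mm out from the origin.
- focus (a point): the camera's viewing point in the air, on the lens axis 72 mm in front of the lens, 150 mm above the table: the centre of the shown side belongs here, the side square to the lens. Axes as the camera's.
- carrier: fixed aluminium carrier: a straight lane along its x axis, 260 mm long, with floor 8 mm above the table and two guide walls 34 mm above the table; 78 mm free between the walls. Origin: centre of its underside. The near (-x) end is open; the stop stands towards the far (+x) end.
- stop: fixed upright steel end stop across the lane, 74 mm wide, 10 mm thick, 60 mm high. Origin: lower middle of its front face, on the lane floor; the face looks along -x to the open end. It is set at a different place along the lane each time.
- dishes: stack of three closed clear culture dishes, 90 mm across, 40 mm high. Bystander; origin: centre of its underside
- beaker: glass beaker, 72 mm across, 90 mm high. Bystander; origin: centre of its underside
- jar: round white screw jar, 64 mm across, 75 mm high. Bystander; origin: centre of its underside
- tip_box: grey pipette-tip box with a clear lid, 88 x 123 mm, 66 mm high. Bystander; origin: centre of its underside
- sprayer: white spray bottle with a trigger, 72 mm across, 181 mm high. Bystander; origin: centre of its underside
- tube_rack: white rack of capped tubes, 70 x 200 mm, 113 mm high. Bystander; origin: centre of its underside
- counter: grey cell counter with red buttons, 75 x 95 mm, 54 mm high. Bystander; origin: centre of its underside
- dish: single closed culture dish, 90 mm across, 13 mm high. Bystander; origin: centre of its underside
There are look-alikes about, which are no part of the job. What is shaped like the camera but red is not meant.

How it is judged:
By the outcome, as a careful person would: the job done as asked, in the order asked, and still so for the second after the job is handed in, with the robot touching nothing.
It also fails if it takes over 64 s, if anything falls off the work surface, if the arm or the gripper's body presses on something with over 40 N, if the wrist force passes 120 N, or if a joint passes its speed limit or range.

## Working session

There is one attempt and no reset: what is moved stays moved. The work goes in short steps, Python scripts to look and compute and a tool call to move; the robot and the scene stay as the last step left them, time stands still between calls to the robot, and variables do not carry over. Pictures are saved under pics/ and viewed, at most 10 in all, crops included, and the job is handed in when it is done.

Besides the shell and the picture viewer there is one more tool, called as name(argument=value, ...) on one line, values as JSON. send_rows: Moves the arm, as the interface text tells. Its arguments: {"type":"object","properties":{"steps":{"type":"array","items":{"type":"array","items":{"type":"number"}}}},"required":["steps"]}

```bash
mkdir -p pics; ls
cat > h.py <<'E'
from plant import *
import numpy as np, cv2
def grab(n):
    c=camera(n); np.savez(f'{n}.npz',**c); return c
def save(c,f): cv2.imwrite(f'pics/{f}.png',cv2.cvtColor(c['frame'],cv2.COLOR_RGB2BGR))
def cloud(c):
    K=c['camera_matrix'];z=c['range_z'].astype(float);v,u=np.mgrid[:z.shape[0],:z.shape[1]]
    P=np.stack([(u-K[0,2])/K[0,0]*z,(v-K[1,2])/K[1,1]*z,z],-1)
    W=(P-c['t'])@c['R']; W[z<=0]=np.nan; return W
E
python3 - <<'E'
from h import *
for n in("scene","top"):
    c=grab(n);save(c,n)
    print(n,c['camera_matrix'].tolist(),(-c['R'].T@c['t']).tolist())
s=state();print({k:s[k] for k in('clock','position','tcp_rot','force','width','grip_force')})
E
```

```text
pics
scene [[496.237022999882, 0.0, 314.15554159863785], [0.0, 496.237022999882, 194.26802020768872], [0.0, 0.0, 1.0]] [1605.2000563473869, 393.57759202106973, 1279.856837092938]
top [[387.1356415410557, 0.0, 323.33642651409644], [0.0, 387.1356415410557, 201.47985933676097], [0.0, 0.0, 1.0]] [404.86958299632215, 155.7446225310362, 1471.2254406147838]
{'clock': 0.1, 'position': array([176.50457088, 650.97487997, 230.36094841]), 'tcp_rot': array([ 1.32019477e-01,  9.91246733e-01, -8.74439367e-04, -9.04282850e-05]), 'force': array([-0.35108799,  0.3635271 , -0.18915008]), 'width': 0.9999076047746218, 'grip_force': 0.0}
```

View pics/scene.png

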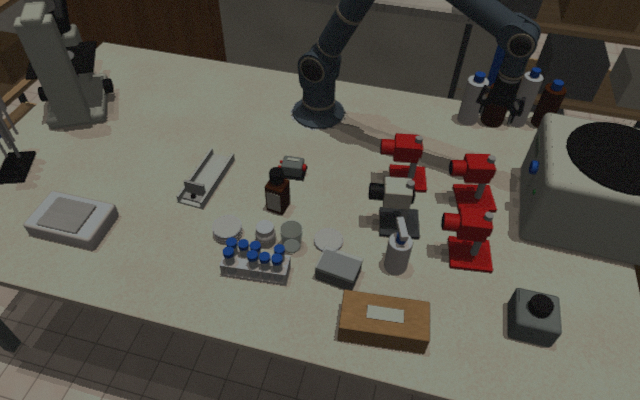

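View pics/top.png

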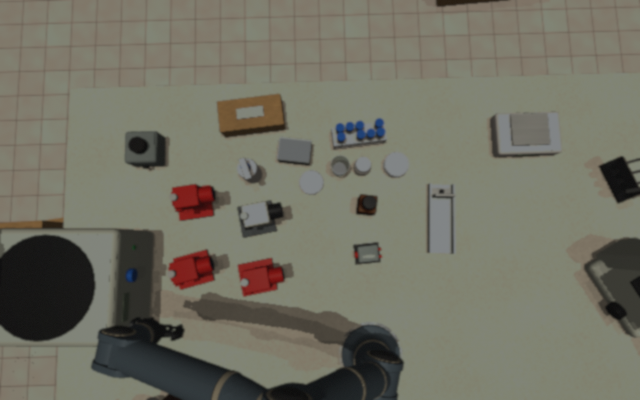

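The only match for the description is the small square brown bottle with a round black cap, at scene (277,190) / top (367,205). These could be mistaken for it:
- The brown bottles at scene (495,108) and (548,105), which stand by the robot with blue caps.
- The black-knobbed box at scene (535,315), which is grey.

Other targets:
- **Camera:** the white one at scene (397,195) / top (258,215), with its lens pointing right in top. The four red ones are look-alikes.
- **Carrier:** top (441,218), with the stop at its upper end, about (440,192).

I'll check the bottle in a close crop and measure.

Run:
```python
from h import *
S=dict(np.load('scene.npz'));T=dict(np.load('top.npz'))
a=cv2.resize(S['frame'][150:230,165:310],None,fx=4,fy=4,interpolation=2)
b=cv2.resize(T['frame'][170:270,225:465],None,fx=2.4166,fy=3,interpolation=2)[:,:580]
b=cv2.resize(b,(580,242)) 
cv2.imwrite('pics/crop.png',cv2.cvtColor(np.vstack([a,b]),cv2.COLOR_RGB2BGR))
WS,WT=cloud(S),cloud(T)
def reg(W,u0,u1,v0,v1,zlo,zhi):
    Q=W[v0:v1,u0:u1].reshape(-1,3);return Q[(Q[:,2]>zlo)&(Q[:,2]<zhi)]
def rect(Q):
    r=cv2.minAreaRect(Q[:,:2].astype(np.float32));return [np.round(x,1) for x in r],len(Q),np.round(np.percentile(Q[:,2],[5,50,95]),1)
print('table',np.nanmedian(WT[230:260,380:420,2]),np.nanmedian(WS[180:210,330:360,2]))
for n,W,bx in(('T',WT,(345,390,185,225)),('S',WS,(262,295,165,218))):
    print(n,'cap',rect(reg(W,*bx,155,185)),'body',rect(reg(W,*bx,20,115)))
for n,W,bx in(('T',WT,(235,292,190,240)),('S',WS,(365,425,170,240))):
    print(n,'head',rect(reg(W,*bx,115,190)),'foot',rect(reg(W,*bx,4,20)))
for n,W,bx in(('T',WT,(420,462,175,260)),('S',WS,(175,240,145,212))):
    print(n,'walls',rect(reg(W,*bx,24,42)),'all',rect(reg(W,*bx,5,42)),'stop',rect(reg(W,*bx,48,75)))
for n,bx in(('counter',(350,385,238,268)),('dish',(297,327,168,197)),('beaker',(328,352,152,180)),('jar',(353,373,155,177)),('dishes',(382,412,150,180)),('spray',(235,262,150,186)),('red',(235,290,255,300)),('red2',(165,220,180,222))):
    print(n,rect(reg(WT,*bx,8,250)))
```

```text
table 0.4666323149598034 0.040758097500696804
T cap ([array([542.7,  -1.5]), array([44.4, 44.3]), np.float64(9.9)], 151, array([163.8, 170.6, 174.5])) body ([array([542.1,  -1.7]), array([64.5, 62.9]), np.float64(81.6)], 95, array([ 22.4,  81.2, 114.5]))
S cap ([array([5.467e+02, 4.000e-01]), array([47.6, 44.8]), np.float64(18.1)], 157, array([156.5, 168.7, 174. ])) body ([array([479.9,  -5.2]), array([211.9,  74.8]), np.float64(5.1)], 611, array([ 24.3,  58.3, 111.4]))
T head ([array([512.5, 365.3]), array([ 80.1, 141.4]), np.float64(10.2)], 822, array([155.3, 182.9, 188.3])) foot ([array([524.1, 385.1]), array([214.9, 186.8]), np.float64(88.4)], 524, array([ 4.2, 13.4, 19.1]))
S head ([array([596.3, 382.2]), array([240.4, 141. ]), np.float64(9.9)], 1409, array([128. , 174.7, 187.4])) foot ([array([422.7, 386. ]), array([335.8, 210.2]), np.float64(9.5)], 1235, array([ 4.9, 15. , 19.2]))
T walls ([array([ 489.8, -285.7]), array([ 98.4, 258.1]), np.float64(86.3)], 461, array([25.6, 33.3, 38.8])) all ([array([ 499. , -287.7]), array([155.5, 316.9]), np.float64(86.4)], 1817, array([ 5.6
[... 582 characters left out ...]
91.9, 92.3]), np.float64(53.1)], 446, array([ 9.1, 13.7, 19.2]))
beaker ([array([707. ,  88.7]), array([ 67.5, 102.5]), np.float64(84.0)], 226, array([ 9.1, 58.8, 91.1]))
jar ([array([695.6,   7.7]), array([69.7, 59.9]), np.float64(16.2)], 265, array([23.3, 73.3, 80. ]))
dishes ([array([ 702.3, -124.2]), array([ 92.9, 104.2]), np.float64(82.1)], 519, array([25.4, 40.2, 45.7]))
spray ([array([697.2, 436.2]), array([131.7, 100. ]), np.float64(2.3)], 471, array([ 30.7, 130.6, 184.1]))
red ([array([290.4, 384.5]), array([190. , 154.2]), np.float64(88.5)], 1307, array([ 12.8, 176.3, 190.1]))
red2 ([array([595.5, 639.6]), array([157.6, 217.3]), np.float64(6.7)], 1344, array([ 12.8, 174. , 189.9]))
```

View pics/crop.png

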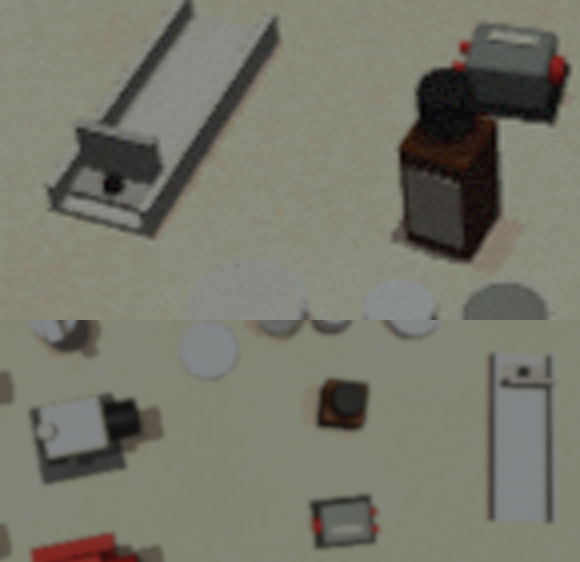

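The crop shows the brown square bottle with a black cap, and the pale label on the face towards +x. The white camera's lens points to -y and slightly +x. The carrier's open end faces the robot, with the stop near the far end. I'll lift and move over the area between the bottle and the camera for a closer wrist view.

send_rows(steps=[[0, 0, 0, -41, 0], [0, 0, 0, -41, 0], [0, 0, 0, -41, 0], [0, -33, -24, 0, 0], [0, -33, -24, 0, 0], [0, -33, -24, 0, 0], [0, -33, -24, 0, 0], [0, -33, -24, 0, 0], [0, -33, -24, 0, 0], [0, -33, -24, 0, 0]])

```text
clock: 0.93
position: [356.4, 426.9, 354.0]
tcp_rot: [0.132, 0.991, -0.0, -0.0]
force: [0.7, 0.0, 0.6]
width: 0.999
grip_force: 0.0
```

send_rows(steps=[[0, -33, -24, 0, 0], [0, -33, -24, 0, 0], [0, -33, -24, 0, 0], [0, -33, -24, 0, 0], [0, -33, -24, 0, 0], [0, -33, -24, 0, 0], [0, -33, -24, 0, 0], [0, 0, 0, 0, 0.12], [0, 0, 0, 0, 0.12], [0, 0, 0, 0, 0]])

```text
clock: 1.77
position: [534.8, 205.3, 353.7]
tcp_rot: [0.252, 0.968, -0.0, -0.0]
force: [-0.6, 0.6, 0.3]
width: 1.0
grip_force: 0.0
```

```bash
cat >> h.py <<'E'
from scipy.spatial.transform import Rotation as Ro
def show():
    s=state();R=Ro.from_quat(s['tcp_rot']).as_matrix();p=s['position']
    print('t',round(s['clock'],2),'p',p.round(1),'yaw_y',np.degrees(np.arctan2(R[1,1],R[0,1])).round(2),'z',R[:,2].round(4),'j',s['joint_positions'].round(2),'F',s['force'].round(1),'w',round(s['width'],3),'g',round(s['grip_force'],1));return s
def wcloud(c):
    K=c['camera_matrix'];z=c['range_z'].astype(float);v,u=np.mgrid[:z.shape[0],:z.shape[1]]
    x=(u-K[0,2])/K[0,0];y=(v-K[1,2])/K[1,1];r=np.hypot(x,y)+1e-9;k=np.tan(np.minimum(r,1.4))/r
    P=np.stack([x*k*z,y*k*z,z],-1);W=(P-c['t'])@c['R'];W[(z<=0)|(r>1.3)]=np.nan;return W
E
python3 - <<'E'
from h import *
show();c=grab('wrist');save(c,'w1');print(c['camera_matrix'].tolist(),(-c['R'].T@c['t']).round(1),c['R'].round(3).tolist())
E
```

```text
t 1.77 p [534.8 205.3 353.7] yaw_y 60.85 z [-1.e-03 -5.e-04 -1.e+00] j [-0.67  0.22  0.29  1.62 -0.06  1.31  0.68] F [-0.6  0.6  0.3] w 1.0 g 0.0
[[309.70691628693146, 0.0, 319.23369839875323], [0.0, 309.70691628693146, 200.7118888114746], [0.0, 0.0, 1.0]] [477.2 238.4 495.5] [[0.489, 0.872, -0.001], [0.841, -0.471, 0.267], [0.232, -0.131, -0.964]]
```

View pics/w1.png

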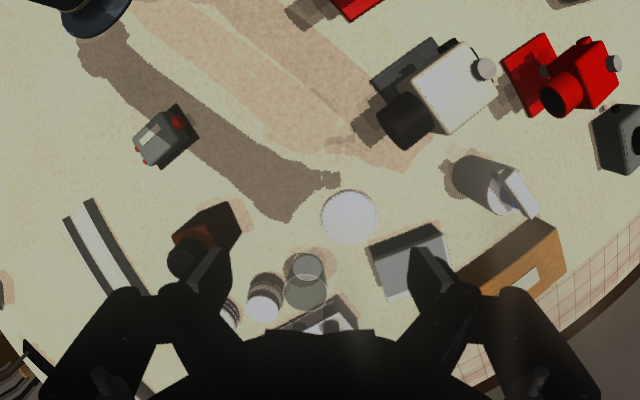

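The wrist view shows the white camera at (455,90) with its lens at (402,122), the bottle at (205,240) and the counter at (165,135). Next I'll measure the camera's axis and lens front.

Run:
```python
from h import *
c=dict(np.load('wrist.npz'));W=wcloud(c);f=c['frame'].astype(int)
print('table',np.nanmedian(W[200:215,230:240,2]),np.nanmedian(W[150:160,420:440,2]),np.nanmedian(W[20:40,200:250,2]))
u,v=np.meshgrid(range(640),range(400));box=(u>355)&(u<505)&(v>30)&(v<160)
Z=W[...,2]
head=box&(f.min(-1)>110)&(Z>150)&(Z<200);tube=box&(f.max(-1)<70)&(Z>120)&(Z<185)
for n,m in(('head',head),('tube',tube)):
    Q=W[m];r=cv2.minAreaRect(Q[:,:2].astype(np.float32));print(n,len(Q),np.percentile(Q[:,2],[5,50,95]).round(1),[np.round(x,1) for x in r])
# head top plane
zt=np.nanmedian(Z[head]);top=head&(abs(Z-zt)<5);Q=W[top][:,:2].astype(np.float32);r=cv2.minAreaRect(Q);print('top',zt,[np.round(x,1) for x in r])
for a in (np.radians(np.arange(98,103.1,1))):
    ex=np.array([np.cos(a),np.sin(a)]);ey=np.array([-ex[1],ex[0]])
    h=W[top][:,:2];t=W[tube]
    q=lambda s:np.percentile(s,[1,50,99]).round(1)
    print(np.degrees(a).round(),'head lat',q(h@ey),'len',q(h@ex),'tube lat',q(t[:,:2]@ey),'len',q(t[:,:2]@ex))
```

```text
table -0.3405602902309738 -0.6747559149084362 -1.0392043996737441
head 4389 [182.6 184.1 198.4] [array([514.5, 388.3]), array([73.4, 90.5]), np.float64(10.7)]
tube 2775 [141.  170.5 176.6] [array([513.6, 365.9]), array([ 70.5, 143.9]), np.float64(17.9)]
top 184.07901537660672 [array([514.9, 385.6]), array([73.6, 83.4]), np.float64(10.3)]
98.0 head lat [-598.5 -561.8 -528.1] len [269.4 304.5 349. ] tube lat [-594.3 -556.4 -519.5] len [221.6 249.9 350.3]
99.0 head lat [-603.7 -566.9 -533.6] len [259.6 294.5 339.2] tube lat [-598.9 -560.5 -525.4] len [211.8 240.1 341.1]
100.0 head lat [-608.8 -571.9 -538.7] len [249.8 284.6 329.4] tube lat [-603.3 -564.6 -531.1] len [201.9 230.1 331.9]
101.0 head lat [-613.7 -576.7 -543.6] len [239.8 274.5 319.5] tube lat [-607.5 -568.5 -536.5] len [191.9 220.2 322.3]
102.0 head lat [-618.5 -581.4 -548.2] len [229.7 264.5 309.3] tube lat [-611.6 -572.  -541.9] len [181.7 210.  312.8]
103.0 head lat [-623.3 -585.8 -552.7] len [219.4 254.2 299.3] tube lat [-615.4 -575.5 -547.1] len [171.3 200.  303.2]
```

Run:
```python
from h import *
a=np.radians(100.3);ex=np.array([np.cos(a),np.sin(a)]);ey=np.array([-ex[1],ex[0]])
def an(n,W,f,bx):
    u,v=np.meshgrid(range(640),range(400));Z=W[...,2];g=(u>bx[0])&(u<bx[1])&(v>bx[2])&(v<bx[3])
    P=W[g];F=f[g];L=P[:,:2]@ex;Y=P[:,:2]@ey;z=P[:,2]
    h=(abs(z-184)<5)&(L>250)&(F.min(-1)>100)
    t=(z>125)&(z<182)&(L>190)&(L<238)
    print(n,'head lat',np.percentile(Y[h],[2,98]).round(1),'front',np.percentile(L[h],1).round(1),'back',np.percentile(L[h],99).round(1))
    print('  tube n',t.sum(),'lat',np.percentile(Y[t],[2,98]).round(1),'ztop',np.percentile(z[t],95).round(1),'front',np.sort(L[t])[[0,3,10,30]].round(1), 'front-col hist',np.histogram(L[t],bins=np.arange(190,240,3))[0])
    # circle fit of tube cross-section
    m=t&(L>205)&(z>135); A=np.c_[2*Y[m],2*z[m],np.ones(m.sum())];s=np.linalg.lstsq(A,Y[m]**2+z[m]**2,rcond=None)[0]
    print('  circle',s[:2].round(1),np.sqrt(s[2]+s[0]**2+s[1]**2).round(1))
for n,cl,bx in(('wrist',wcloud,(355,505,30,160)),('top',cloud,(235,292,190,240)),('scene',cloud,(365,425,170,240))):
    c=dict(np.load(n+'.npz'));an(n,cl(c),c['frame'].astype(int),bx)
```

```text
wrist head lat [-609.6 -540.7] front 250.6 back 326.6
  tube n 1868 lat [-598.2 -548.5] ztop 176.3 front [198.3 198.3 198.6 199. ] front-col hist [  0   0  43 290 134 132 130 126 128 127 131 119 131 129 125 123]
  circle [-574.7  149.4] 26.6
top head lat [-608.3 -539.4] front 250.5 back 325.8
  tube n 199 lat [-597.9 -546.4] ztop 179.5 front [197.1 197.7 198.  201.3] front-col hist [ 0  0 17 17 12 13 16 14 13 14 15 15 10 14 14 15]
  circle [-572.7  153.2] 24.7
scene head lat [-765.7 -541.5] front 251.6 back 323.6
  tube n 225 lat [-602.1 -557.4] ztop 178.2 front [199.3 199.5 200.2 203.5] front-col hist [ 0  0  0 26 16 17 17 16 17 18 16 14 20 14 19 15]
  circle [-575.8  153.8] 23.0
```

```bash
cat > b.py <<'E'
from h import *
def bot(W,c0=(543,-1)):
    P=W.reshape(-1,3);P=P[np.hypot(P[:,0]-c0[0],P[:,1]-c0[1])<60]
    z=P[:,2];o={}
    cap=P[(z>164)&(z<178)];print('cap n',len(cap),'z',np.median(cap[:,2]).round(1),'c',np.round(cv2.minEnclosingCircle(cap[:,:2].astype(np.float32))[0],1),'mean',cap.mean(0).round(1))
    s=P[(z>138)&(z<166)];
    if len(s)>20:
        A=np.c_[2*s[:,:2],np.ones(len(s))];k=np.linalg.lstsq(A,(s[:,:2]**2).sum(1),rcond=None)[0];print('cap circle',len(s),k[:2].round(1),np.sqrt(k[2]+k[0]**2+k[1]**2).round(1))
    b=P[(z>12)&(z<114)][:,:2].astype(np.float32);print('body',len(b),[np.round(x,1) for x in cv2.minAreaRect(b)])
    # per-face line fits
    d=b-np.array(c0);yaw=np.degrees(np.arctan2(d[:,1],d[:,0]))
    for n,k in(('+x',-8),('+y',82),('-x',172),('-y',-98)):
        m=abs((yaw-k+180)%360-180)<38
        if m.sum()>40:
            q=b[m];vx,vy,x,y=cv2.fitLine(q,cv2.DIST_HUBER,0,.01,.01).ravel();nn=np.array([vy,-vx]);nn*=np.sign(nn@(np.array([x,y])-c0));print(n,m.sum(),'normal',np.degrees(np.arctan2(nn[1],nn[0])).round(2),'pt',round(x,1),round(y,1),'dist',(nn@(np.array([x,y])-c0)).round(1))
if __name__=='__main__':
    for n,cl in(('wrist',wcloud),('scene',cloud),('top',cloud)): print(n);bot(cl(dict(np.load(n+'.npz'))))
E
python3 b.py
```

```text
wrist
cap n 614 z 169.4 c [5.431e+02 1.000e-01] mean [538.7   0.9 169.1]
cap circle 309 [ 5.447e+02 -3.000e-01] 23.3
body 1357 [array([532.4,  19. ]), array([86.4, 42.7]), np.float64(34.1)]
+y 844 normal 81.63 pt 546.0 31.9 dist 33.0
-x 297 normal 171.88 pt 512.8 3.0 dist 30.4
scene
cap n 129 z 169.7 c [544.7   3.2] mean [546.6   1.  169.3]
cap circle 97 [545.    0.7] 20.9
body 513 [array([546.9,   1.5]), array([65.7, 68.8]), np.float64(81.0)]
+x 274 normal -9.81 pt 575.4 -4.1 dist 32.5
+y 151 normal 81.84 pt 548.2 31.7 dist 33.1
top
cap n 143 z 170.8 c [542.7  -2. ] mean [542.5  -1.6 170.5]
cap circle 26 [542.   -1.2] 19.9
body 91 [array([542.1,  -1.7]), array([64.5, 62.9]), np.float64(81.6)]
```

send_rows(steps=[[0, -21, -35, 0, 0], [0, -21, -35, 0, 0], [0, 0, 0, 0, 0.12], [0, 0, 0, 0, 0.12], [0, 0, 0, 0, 0.02], [0, 0, 0, 0, 0], [0, 0, 0, 0, 0], [0, 0, 0, 0, 0], [0, 0, 0, 0, 0], [0, 0, 0, 0, 0]])

```text
clock: 2.65
position: [537.4, 125.1, 354.2]
tcp_rot: [0.372, 0.928, -0.0, -0.0]
force: [-0.4, -0.3, 0.4]
width: 1.001
grip_force: 0.0
```

Run:
```python
from b import *
show();c=grab('wrist');save(c,'w2');bot(wcloud(c))
```

```text
t 2.65 p [537.4 125.1 354.2] yaw_y 46.28 z [-1.e-04  0.e+00 -1.e+00] j [-0.61  0.18  0.36  1.67 -0.06  1.3   0.57] F [-0.4 -0.3  0.4] w 1.001 g 0.0
cap n 1048 z 169.2 c [5.441e+02 5.000e-01] mean [544.1   1.9 169.1]
cap circle 356 [544.5   0. ] 22.9
body 1137 [array([544. ,   2.4]), array([61.9, 64.3]), np.float64(81.9)]
+y 705 normal 81.5 pt 547.2 31.8 dist 33.0
-x 239 normal 171.27 pt 513.5 7.1 dist 30.4
```

View pics/w2.png

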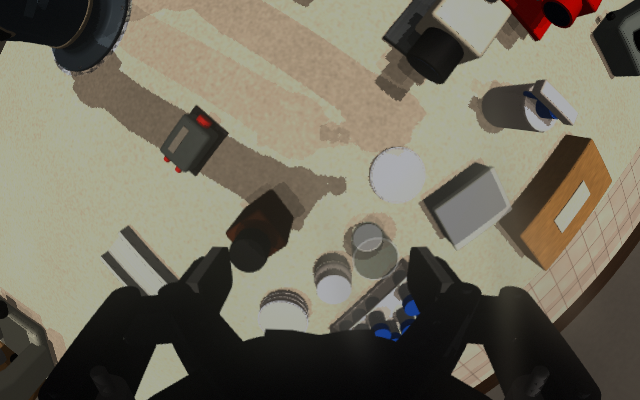

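The wrist view shows the cap at (250,250) and plain +y and -x faces, so the label on the +x face is consistent. The bottle is at (544.4, 0) with yaw -8.4°, and the cap top is at 169. I'll move over it and descend.

send_rows(steps=[[0, -23, -21.4, 0, 0], [0, -23, -21.4, 0, 0], [0, -23, -21.4, 0, 0], [0, -22.5, -21.4, 0, 0], [0, 0, 0, 0, 0], [0, 0, 0, 0, 0], [0, 0, 0, 35, 0], [0, 0, 0, 35, 0], [0, 0, 0, 35, 0], [0, 0, 0, 0, 0]])

```text
clock: 3.53
position: [539.8, 1.6, 242.8]
tcp_rot: [0.372, 0.928, -0.003, -0.006]
force: [-2.2, 0.5, -1.0]
width: 1.002
grip_force: 0.0
```

Run:
```python
from b import *
show();c=grab('wrist');save(c,'w3');bot(wcloud(c))
```

```text
t 3.53 p [539.8   1.6 242.8] yaw_y 46.36 z [-1.330e-02 -9.000e-04 -9.999e-01] j [-0.43  0.25  0.43  1.85 -0.12  1.08  0.85] F [-2.2  0.5 -1. ] w 1.002 g 0.0
cap n 2890 z 169.2 c [5.444e+02 5.000e-01] mean [543.6   1.  169.1]
cap circle 399 [ 5.448e+02 -1.000e-01] 23.2
body 703 [array([5.442e+02, 2.000e-01]), array([65.1, 64.4]), np.float64(81.7)]
+y 177 normal 81.7 pt 547.1 31.8 dist 33.0
-x 390 normal 171.61 pt 512.7 1.1 dist 30.3
```

send_rows(steps=[[0, 0, 0, 0, 0], [0, 0, 0, 0, 0], [0, 0, 0, 30, 0], [0, 0, 0, 30, 0], [0, 0, 0, 0, 0], [0, 0, 0, 0, 0], [0, 0, 0, 0, 0], [0, 0, 0, 0, 0], [0, 0, 0, 0, 0], [0, 0, 0, 0, 0]])

```text
clock: 4.42
position: [545.1, -0.4, 190.7]
tcp_rot: [0.373, 0.928, 0.001, 0.001]
force: [0.1, -0.0, 0.4]
width: 0.996
grip_force: 0.0
```

```bash
python3 -c "
from h import *
show()"
```

```text
t 4.42 p [ 5.451e+02 -4.000e-01  1.907e+02] yaw_y 46.18 z [ 2.5e-03  6.0e-04 -1.0e+00] j [-0.41  0.31  0.42  1.91 -0.15  0.95  0.88] F [ 0.1 -0.   0.4] w 0.996 g 0.0
```

send_rows(steps=[[0, 0, 0, 25, 0], [0, 0, 0, 25, 0], [0, 0, 0, 0, 0], [0, 0, 0, 0, 0], [0, 0, 0, 0, 0], [1, 0, 0, 0, 0], [1, 0, 0, 0, 0], [1, 0, 0, 0, 0], [1, 0, 0, 0, 0], [1, 0, 0, 0, 0]])

```text
clock: 5.25
position: [544.9, -0.6, 140.5]
tcp_rot: [0.373, 0.928, 0.0, 0.001]
force: [-1.3, -0.4, 5.9]
width: 0.522
grip_force: 60.8
```

send_rows(steps=[[1, 0, 0, 0, 0], [1, 0, 0, 0, 0], [1, 0, 0, 0, 0], [1, 0, 0, 0, 0], [1, 0, 0, 0, 0], [1, 0, 0, -10, 0], [1, 0, 0, -10, 0], [1, 0, 0, 0, 0], [1, 0, 0, 0, 0], [1, 0, 0, 0, 0]])

```text
clock: 6.08
position: [543.9, -0.3, 159.1]
tcp_rot: [0.373, 0.928, -0.0, -0.0]
force: [-0.3, 0.0, -3.5]
width: 0.52
grip_force: 62.2
```

Run:
```python
from b import *
show();W=cloud(grab('scene'))-[0,0,20];bot(W)
```

```text
t 6.08 p [ 5.439e+02 -3.000e-01  1.591e+02] yaw_y 46.19 z [-5.e-04  1.e-04 -1.e+00] j [-0.4   0.35  0.41  1.94 -0.18  0.89  0.9 ] F [-0.3  0.  -3.5] w 0.52 g 62.2
cap n 73 z 169.3 c [549.1   2.1] mean [550.9  -5.2 169.9]
cap circle 85 [539.7   8.3] 29.1
body 532 [array([546.8,   1.2]), array([67.9, 70.7]), np.float64(82.8)]
+x 281 normal -8.47 pt 574.4 -5.0 dist 31.6
+y 158 normal 82.06 pt 548.2 31.9 dist 33.3
```

send_rows(steps=[[1, 0, 0, -8, -0.06], [1, 0, 0, -8, -0.12], [1, 0, 0, -8, -0.12], [1, 0, 0, -8, -0.12], [1, 0, 0, -8, -0.12], [1, 0, 0, -8, -0.12], [1, 0, 0, -8, -0.12], [1, 0, 0, -8, -0.12], [1, 0, 0, -7.4, -0.12], [1, 0, 0, 0, -0.12]])

```text
clock: 6.97
position: [544.8, -0.5, 231.6]
tcp_rot: [-0.189, 0.982, -0.0, 0.001]
force: [-0.1, -0.1, -3.6]
width: 0.521
grip_force: 62.1
```

send_rows(steps=[[1, 0, 0, 0, -0.06], [1, -5.5, 11, 0, 0], [1, -10.5, 22, 0, 0], [1, -10.5, 22, 0, 0], [1, -10.5, 22, 0, 0], [1, -10.5, 22, 0, 0], [1, -10.5, 22, 0, 0], [1, -10.5, 22, 0, 0], [1, -8, 16, 0, 0], [1, -5, 10, 0, 0]])

```text
clock: 7.8
position: [545.8, 191.4, 229.9]
tcp_rot: [-0.217, 0.976, 0.001, -0.001]
force: [-0.3, -0.4, -3.4]
width: 0.522
grip_force: 62.1
```

```bash
python3 -c "
from h import *
show()"
```

```text
t 7.8 p [545.8 191.4 229.9] yaw_y 115.09 z [-0.0015  0.0013 -1.    ] j [-0.49  0.31  0.11  1.78 -0.04  1.06  1.64] F [-0.3 -0.4 -3.4] w 0.522 g 62.1
```

send_rows(steps=[[1, 0, 0, 0, -0.1], [1, 0, 0, 0, -0.12], [1, 0, 0, 0, -0.12], [1, 0, 0, 0, -0.12], [1, 0, 0, 0, -0.12], [1, 0, 0, 0, -0.08], [1, 0, 0, 0, -0.034], [1, 0, 0, 0, 0], [1, 0, 0, 0, 0], [1, 0, 0, 0, 0]])

```text
clock: 8.63
position: [546.7, 187.1, 230.4]
tcp_rot: [-0.534, 0.845, 0.0, -0.0]
force: [0.3, -0.9, -3.8]
width: 0.524
grip_force: 62.2
```

```bash
cat > face.py <<'E'
from h import *
from sys import argv
a=np.radians(100.3);ex=np.array([np.cos(a),np.sin(a)]);ey=np.array([-ex[1],ex[0]])
s=show();p=s['position'][:2];print('axis L,Y (want 95,-574.5):',(p@ex).round(1),(p@ey).round(1))
R=Ro.from_quat(s['tcp_rot']).as_matrix();d=(95*ex-574.5*ey)-p;print('tool shift needed',(R.T@[*d,230.5-s['position'][2]]).round(1))
for n in('scene','top'):
    c=grab(n);P=cloud(c).reshape(-1,3);z=P[:,2];P=P[(z>100)&(z<203)&(np.hypot(*(P[:,:2]-p).T)<55)]
    print(n,len(P),'zmin',np.percentile(P[:,2],2).round(1),[np.round(x,1) for x in cv2.minAreaRect(P[:,:2].astype(np.float32))])
    Q=np.c_[P[:,:2]@ex-p@ex,P[:,:2]@ey-p@ey];ang=np.degrees(np.arctan2(Q[:,1],Q[:,0]))
    for k in(0,90,180,-90):
        m=abs((ang-k+180)%360-180)<38
        if m.sum()>60:
            vx,vy,x,y=cv2.fitLine(Q[m].astype(np.float32),cv2.DIST_HUBER,0,.01,.01).ravel();nn=np.array([vy,-vx]);nn*=np.sign(nn@[x,y]);print(' face',k,m.sum(),'normal err',((np.degrees(np.arctan2(nn[1],nn[0]))-k+180)%360-180).round(2),'dist',(nn@[x,y]).round(1))
E
python3 face.py
```

```text
t 8.63 p [546.7 187.1 230.4] yaw_y 154.61 z [-5.e-04 -3.e-04 -1.e+00] j [-0.39  0.31 -0.01  1.77  0.    1.06  2.29] F [ 0.3 -0.9 -3.8] w 0.524 g 62.2
axis L,Y (want 95,-574.5): 86.4 -571.4
tool shift needed [-8.8  2.5 -0.1]
scene 481 zmin 102.4 [array([552. , 185.8]), array([66.4, 64.7]), np.float64(14.1)]
 face -90 350 normal err 0.08 dist 30.8Traceback (most recent call last):
  File "face.py", line 8, in <module>
    print(n,len(P),'zmin',np.percentile(P[:,2],2).round(1),[np.round(x,1) for x in cv2.minAreaRect(P[:,:2].astype(np.float32))])
                          ~~~~~~~~~~~~~^^^^^^^^^^
    return _quantile_unchecked(
        a, q, axis, out, overwrite_input, method, keepdims, weights)
    return _ureduce(a,
                    func=_quantile_ureduce_func,
    ...<5 lines>...
                    overwrite_input=overwrite_input,
                    method=method)
    r = func(a, **kwargs)
    result = _quantile(arr,
                       quantiles=q,
    ...<2 lines>...
                       out=out,
                       weights=wgt)
    slices_having_nans = np.isnan(arr[-1, ...])
                                  ~~~^^^^^^^^^
IndexError: index -1 is out of bounds for axis 0 with size 0
```

send_rows(steps=[[1, -4.4, 1.3, 0, -0.004], [1, -4.4, 1.2, 0, 0], [1, 0, 0, 0, 0], [1, 0, 0, 0, 0], [1, 0, 0, 0, 0], [1, 0, 0, 0, 0], [1, 0, 0, 0, 0], [1, 0, 0, 0, 0], [1, 0, 0, 0, 0], [1, 0, 0, 0, 0]])

```text
clock: 9.57
position: [548.4, 196.2, 230.7]
tcp_rot: [-0.537, 0.844, 0.0, 0.0]
force: [-0.1, 0.2, -3.8]
width: 0.522
grip_force: 62.2
```

```bash
sed -i "s/('scene','top')/('scene',)/" face.py; echo "save(c,'f%d'%int(s['clock']*10))" >> face.py; python3 face.py
```

```text
t 9.57 p [548.4 196.2 230.7] yaw_y 154.92 z [-0.e+00  1.e-04 -1.e+00] j [-0.4   0.32 -0.02  1.76  0.01  1.06  2.28] F [-0.1  0.2 -3.8] w 0.522 g 62.2
axis L,Y (want 95,-574.5): 95.0 -574.6
tool shift needed [0.  0.1 0.2]
scene 472 zmin 101.8 [array([554.4, 196.6]), array([62.8, 64.5]), np.float64(10.6)]
 face -90 353 normal err 0.26 dist 31.0
```

Position and squareness are right. I'll hold a little longer, then turn clockwise to side 2.

send_rows(steps=[[1, 0, 0, 0, 0], [1, 0, 0, 0, 0], [1, 0, 0, 0, 0], [1, 0, 0, 0, 0], [1, 0, 0, 0, 0.06], [1, 0, 0, 0, 0.12], [1, 0, 0, 0, 0.12], [1, 0, 0, 0, 0.12], [1, 0, 0, 0, 0.12], [1, 0, 0, 0, 0.12]])

```text
clock: 10.45
position: [548.4, 196.3, 230.7]
tcp_rot: [-0.232, 0.973, 0.0, 0.0]
force: [-0.2, -0.2, -3.8]
width: 0.523
grip_force: 62.2
```

send_rows(steps=[[1, 0, 0, 0, 0.12], [1, 0, 0, 0, 0.12], [1, 0, 0, 0, 0.12], [1, 0, 0, 0, 0.12], [1, 0, 0, 0, 0.12], [1, 0, 0, 0, 0.12], [1, 0, 0, 0, 0.12], [1, 0, 0, 0, 0.071], [1, 0, 0, 0, 0], [1, 0, 0, 0, 0]])

```text
clock: 11.28
position: [548.3, 196.5, 230.7]
tcp_rot: [0.216, 0.976, 0.0, -0.0]
force: [0.0, 0.8, -3.1]
width: 0.523
grip_force: 62.2
```

```bash
python3 face.py
```

```text
t 11.28 p [548.3 196.5 230.7] yaw_y 65.05 z [-0.e+00  1.e-04 -1.e+00] j [-0.63  0.32  0.27  1.77 -0.1   1.06  0.81] F [ 0.   0.8 -3.1] w 0.523 g 62.2
axis L,Y (want 95,-574.5): 95.3 -574.6
tool shift needed [-0.1 -0.3  0.2]
scene 468 zmin 102.7 [array([558.3, 198.7]), array([52.3, 64.7]), np.float64(12.1)]
 face -90 344 normal err -0.65 dist 30.7
```

send_rows(steps=[[1, 0, 0, 0, 0.003], [1, 0, 0, 0, 0], [1, 0, 0, 0, 0], [1, 0, 0, 0, 0], [1, 0, 0, 0, 0], [1, 0, 0, 0, 0], [1, 0, 0, 0, 0], [1, 0, 0, 0, 0], [1, 0, 0, 0, 0], [1, 0, 0, 0, 0]])

```text
clock: 12.17
position: [548.4, 196.2, 230.7]
tcp_rot: [0.219, 0.976, 0.0, -0.0]
force: [0.2, 0.2, -4.0]
width: 0.524
grip_force: 62.2
```

```bash
python3 face.py
```

```text
t 12.17 p [548.4 196.2 230.7] yaw_y 64.74 z [-1.e-04  1.e-04 -1.e+00] j [-0.63  0.32  0.27  1.77 -0.1   1.06  0.81] F [ 0.2  0.2 -4. ] w 0.524 g 62.2
axis L,Y (want 95,-574.5): 95.0 -574.6
tool shift needed [ 0.1 -0.1  0.2]
scene 473 zmin 102.5 [array([555.1, 198. ]), array([59. , 65.1]), np.float64(12.2)]
 face -90 342 normal err 0.77 dist 30.6
```

send_rows(steps=[[1, 0, 0, 0, 0.06], [1, 0, 0, 0, 0.12], [1, 0, 0, 0, 0.12], [1, 0, 0, 0, 0.12], [1, 0, 0, 0, 0.12], [1, 0, 0, 0, 0.12], [1, 0, 0, 0, 0.12], [1, 0, 0, 0, 0.12], [1, 0, 0, 0, 0.12], [1, 0, 0, 0, 0.12]])

```text
clock: 13.05
position: [548.3, 196.4, 230.7]
tcp_rot: [0.713, 0.702, 0.0, -0.0]
force: [0.3, -0.3, -3.8]
width: 0.522
grip_force: 62.2
```

send_rows(steps=[[1, 0, 0, 0, 0.12], [1, 0, 0, 0, 0.12], [1, 0, 0, 0, 0.12], [1, 0, 0, 0, 0.068], [1, 0, 0, 0, 0], [1, 0, 0, 0, 0], [1, 0, 0, 0, 0], [1, 0, 0, 0, 0], [1, 0, 0, 0, 0], [1, 0, 0, 0, 0]])

```text
clock: 13.88
position: [548.4, 196.2, 230.7]
tcp_rot: [0.844, 0.537, 0.0, -0.0]
force: [-0.9, 1.0, -3.4]
width: 0.522
grip_force: 62.2
```

```bash
python3 face.py
```

```text
t 13.88 p [548.4 196.2 230.7] yaw_y -25.08 z [ 0.e+00  2.e-04 -1.e+00] j [-0.87  0.35  0.58  1.79 -0.22  1.07 -0.64] F [-0.9  1.  -3.4] w 0.522 g 62.2
axis L,Y (want 95,-574.5): 94.9 -574.7
tool shift needed [-0.  -0.2  0.2]
scene 474 zmin 103.0 [array([554.1, 198.4]), array([66. , 66.5]), np.float64(7.2)]
 face -90 353 normal err -0.99 dist 31.8
```

send_rows(steps=[[1, 0, 0, 0, 0], [1, 0, 0, 0, 0], [1, 0, 0, 0, 0], [1, 0, 0, 0, 0], [1, 0, 0, 0, 0.06], [1, 0, 0, 0, 0.12], [1, 0, 0, 0, 0.12], [1, 0, 0, 0, 0.12], [1, 0, 0, 0, 0.12], [1, 0, 0, 0, 0.12]])

```text
clock: 14.77
position: [548.4, 196.3, 230.7]
tcp_rot: [0.973, 0.231, 0.0, -0.0]
force: [0.5, 0.3, -3.1]
width: 0.521
grip_force: 62.2
```

send_rows(steps=[[1, 0, 0, 0, 0.12], [1, 0, 0, 0, 0.12], [1, 0, 0, 0, 0.12], [1, 0, 0, 0, 0.12], [1, 0, 0, 0, 0.12], [1, 0, 0, 0, 0.12], [1, 0, 0, 0, 0.12], [1, 0, 0, 0, 0.071], [1, 0, 0, 0, 0], [1, 0, 0, 0, 0]])

```text
clock: 15.6
position: [548.3, 196.6, 230.6]
tcp_rot: [0.976, -0.216, -0.0, 0.0]
force: [-0.1, 0.7, -3.9]
width: 0.521
grip_force: 62.2
```

send_rows(steps=[[1, 0, 0, 0, 0], [1, 0, 0, 0, 0], [1, 0, 0, 0, 0], [1, 0, 0, 0, 0], [1, 0, 0, 0, 0], [1, 0, 0, 0, 0], [1, 0, 0, 0, 0], [1, 0, 0, 0, 0], [1, 0, 0, 0, 0], [1, 0, 0, 0, 0]])

```text
clock: 16.43
position: [548.4, 196.2, 230.7]
tcp_rot: [0.976, -0.217, -0.0, -0.0]
force: [-0.2, -0.6, -3.1]
width: 0.521
grip_force: 62.2
```

```bash
python3 face.py
python3 - <<'E'
from h import *
# carrier: walls, stop
for n in('top','scene'):
    c=grab('top') if n=='top' else dict(np.load('scene.npz'));P=cloud(c).reshape(-1,3)
    P=P[(abs(P[:,1]+288)<70)&(abs(P[:,0]-490)<170)];z=P[:,2]
    w=P[(z>27)&(z<41)][:,:2].astype(np.float32);print(n,'walls',[np.round(x,1) for x in cv2.minAreaRect(w)])
    a=np.radians(-3.7);ex=np.array([np.cos(a),np.sin(a)]);ey=np.array([-ex[1],ex[0]])
    for sg in(1,-1):
        m=((w-[490,-286])@ey)*sg>25;vx,vy,x,y=cv2.fitLine(w[m],cv2.DIST_HUBER,0,.01,.01).ravel();print(' wall',sg,m.sum(),'ang',np.degrees(np.arctan(vy/vx)).round(2),'lat',(np.array([x,y])@ey).round(1))
    s=P[(z>46)&(z<75)];print(' stop z',np.percentile(s[:,2],[50,95]).round(1),'along',np.percentile(s[:,:2]@ex,[2,25,50,98]).round(1),'lat',np.percentile(s[:,:2]@ey,[2,98]).round(1))
    s=s[s[:,2]>56];print(' top edge',[np.round(x,1) for x in cv2.minAreaRect(s[:,:2].astype(np.float32))])
    f=P[(z>3)&(z<14)&(abs(P[:,:2]@ey+254)<30)];print(' floor',np.median(f[:,2]).round(1))
E
```

```text
t 16.43 p [548.4 196.2 230.7] yaw_y -115.1 z [ 0.e+00  1.e-04 -1.e+00] j [-1.12  0.44  0.96  1.8  -0.4   1.11 -2.03] F [-0.2 -0.6 -3.1] w 0.521 g 62.2
axis L,Y (want 95,-574.5): 95.0 -574.6
tool shift needed [-0.1  0.1  0.2]
scene 475 zmin 103.2 [array([565.1, 197.7]), array([48.7, 69.1]), np.float64(2.3)]
 face -90 374 normal err 1.07 dist 32.4
top walls [array([ 490., -286.]), array([ 98., 258.]), np.float64(86.2)]
 wall 1 167 ang -3.51 lat -208.7
 wall -1 207 ang -3.79 lat -296.8
 stop z [67.9 72.9] along [584.  585.1 587.9 594.2] lat [-288.5 -216.6]
 top edge [array([ 572. , -289.7]), array([73.3, 11.1]), np.float64(86.5)]
 floor 8.3
scene walls [array([ 493. , -283.2]), array([103.7, 264.7]), np.float64(86.4)]
 wall 1 199 ang -3.48 lat -207.2
 wall -1 165 ang -3.5 lat -293.0
 stop z [62.4 70.6] along [584.7 590.7 593.6 599.2] lat [-286.6 -213.5]
 top edge [array([ 576., -289.]), array([21.6, 76. ]), np.float64(1.6)]
 floor 8.3
```

All four sides are shown. Next I'll carry the bottle over to the lane.

send_rows(steps=[[1, 4, 12, 0, 0], [1, 8.2, 23.9, 0, 0], [1, 8.2, 23.9, 0, 0], [1, 8.2, 23.9, 0, 0], [1, 8.2, 23.9, 0, 0], [1, 8.2, 23.9, 0, 0], [1, 8.2, 23.9, 0, 0], [1, 8.2, 23.9, 0, 0], [1, 8.2, 23.9, 0, 0], [1, 8.2, 23.9, 0, 0]])

```text
clock: 17.37
position: [521.6, -44.7, 230.8]
tcp_rot: [0.976, -0.218, 0.0, -0.0]
force: [0.6, 0.5, -2.9]
width: 0.522
grip_force: 62.2
```

send_rows(steps=[[1, 8.2, 23.9, 0, 0], [1, 8.2, 23.9, 0, 0], [1, 8.2, 23.9, 0, 0], [1, 8.2, 23.9, 0, 0], [1, 8.2, 23.9, 0, 0], [1, 8.2, 23.9, 0, 0], [1, 8.2, 23.9, 0, 0], [1, 8.2, 23.9, 0, 0], [1, 8.2, 23.9, 0, 0], [1, 5, 14, 0, 0]])

```text
clock: 18.2
position: [494.5, -287.5, 231.1]
tcp_rot: [0.976, -0.219, 0.0, 0.001]
force: [0.1, -0.5, -2.5]
width: 0.523
grip_force: 62.3
```

send_rows(steps=[[1, 0, 0, 0, 0.08], [1, 0, 0, 0, 0.1], [1, 0, 0, 0, 0.064], [1, 0, 0, 0, 0], [1, 0, 0, 0, 0], [1, 0, 0, 0, 0], [1, 0, 0, 0, 0], [1, 0, 0, 0, 0], [1, 0, 0, 0, 0], [1, 0, 0, 0, 0]])

```text
clock: 19.03
position: [496.6, -283.3, 230.7]
tcp_rot: [0.942, -0.334, -0.0, -0.0]
force: [0.1, -0.7, -2.7]
width: 0.518
grip_force: 62.4
```

Run:
```python
from h import *
show();c=grab('wrist');save(c,'w4');s=grab('scene');t=grab('top')
f=cv2.resize(s['frame'][130:220,165:245],None,fx=5,fy=5,interpolation=2)
f=cv2.resize(f,(356,400));cv2.imwrite('pics/w4b.png',cv2.cvtColor(np.hstack([c['frame'][:,:440],f]),cv2.COLOR_RGB2BGR))
```

```text
t 19.03 p [ 496.6 -283.3  230.7] yaw_y -129.06 z [ 0.e+00  2.e-04 -1.e+00] j [-0.32  0.46  1.05  1.83 -0.44  1.12 -1.37] F [ 0.1 -0.7 -2.7] w 0.518 g 62.4
```

View pics/w4b.png

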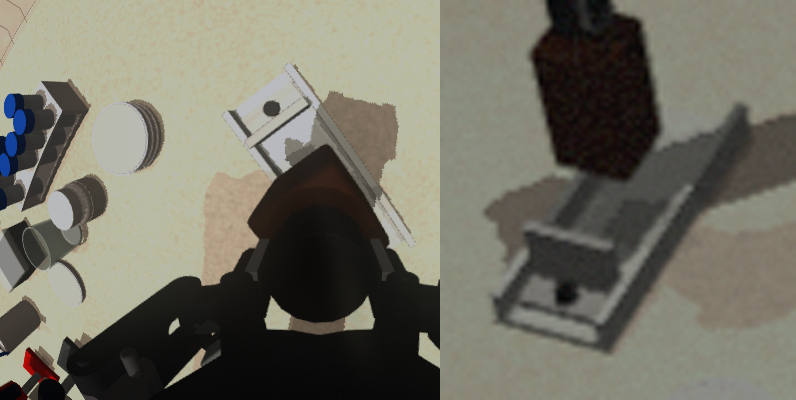

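The wrist view shows the stop at (278,122), the lane walls on both sides, and the bottle's far top edge at (325,150). I'll measure them relative to each other.

Run:
```python
from h import *
c=dict(np.load('wrist.npz'));W=wcloud(c)
a=np.radians(-3.6);ex=np.array([np.cos(a),np.sin(a)]);ey=np.array([-ex[1],ex[0]])
u,v=np.meshgrid(range(640),range(400));g=(u>200)&(u<430)&(v>55)&(v<260)
P=W[g];z=P[:,2];L=P[:,:2]@ex;Y=P[:,:2]@ey
p=np.array([496.6,-283.3]);print('tcp L,Y',p@ex,p@ey)
q=lambda s:np.percentile(s,[2,50,98]).round(1)
s=(z>50)&(z<75)&(L>560)&(abs(Y+251)<45);print('stop top',s.sum(),'z',q(z[s]),'L',q(L[s]),'Y',q(Y[s]),np.round(cv2.minAreaRect(P[s][:,:2].astype(np.float32))[2],1))
s=(z>15)&(z<50)&(L>565)&(L<592)&(abs(Y+251)<34);print('stop face',s.sum(),q(L[s]) if s.any() else '')
if s.sum()>50:
    vx,vy,_,_=cv2.fitLine(P[s][:,:2].astype(np.float32),cv2.DIST_HUBER,0,.01,.01).ravel();print(' face ang',np.degrees(np.arctan2(vy,vx)).round(2))
w=(z>29)&(z<39)&(abs(Y+251)>37)&(abs(Y+251)<52)
for sg in(1,-1):
    m=w&((Y+251)*sg>0)
    if m.sum()>20:
        vx,vy,_,_=cv2.fitLine(P[m][:,:2].astype(np.float32),cv2.DIST_HUBER,0,.01,.01).ravel();print('wall',sg,m.sum(),'Y',q(Y[m]),'L',q(L[m]),'ang',np.degrees(np.arctan(vy/vx)).round(2))
f=(z>4)&(z<13)&(abs(Y+251)<34)&(L<580);print('floor z',q(z[f]))
b=(z>85)&(z<205)&(L<560)&(abs(Y+251)<60);B=P[b];print('bottle far face',b.sum(),'Lmax',q(L[b]),'Y',q(Y[b]))
m=b&(z<195)&(L>p@ex+25)
vx,vy,_,_=cv2.fitLine(P[m][:,:2].astype(np.float32),cv2.DIST_HUBER,0,.01,.01).ravel();print('face',m.sum(),'ang',np.degrees(np.arctan2(vy,vx)).round(2),q(L[m]))
```

```text
tcp L,Y 513.4086275201341 -251.55920016547233
stop top 797 z [54.9 67.  68.7] L [586.1 590.9 596.1] Y [-288.4 -253.9 -217.4] 86.8
stop face 96 [585.7 586.4 587.1]
 face ang 86.56
wall 1 625 Y [-213.7 -209.4 -204.7] L [545.3 587.3 636.6] ang -3.54
wall -1 1773 Y [-300.8 -296.3 -291.8] L [386.3 521.  634. ] ang -3.5
floor z [5.5 7.1 8.7]
bottle far face 2108 Lmax [492.6 547.6 548.4] Y [-283.9 -265.5 -225.9]
face 1167 ang 86.04 [542.8 547.9 548.5]
```

send_rows(steps=[[1, 0.8, 1.1, 10, -0.006], [1, 0, 0, 20, 0], [1, 0, 0, 20, 0], [1, 0, 0, 12, 0], [1, 0, 0, 8, 0], [1, 0, 0, 4, 0], [1, 0, 0, 0, 0], [1, 0, 0, 0, 0], [1, 0, 0, 0, 0], [1, 0, 0, 0, 0]])

```text
clock: 20.02
position: [497.0, -285.0, 157.5]
tcp_rot: [0.943, -0.332, 0.001, 0.0]
force: [-0.2, 0.2, -3.9]
width: 0.519
grip_force: 62.4
```

send_rows(steps=[[1, 0, 0, 2, 0], [1, 0, 0, 0, 0], [1, 0, 0, 2, 0], [1, 0, 0, 0, 0], [1, 0, 0, 1, 0], [1, 0, 0, 0, 0], [1, 0, 0, 1, 0], [1, 0, 0, 0, 0], [1, 0, 0, 0, 0], [1, 0, 0, 0, 0]])

```text
clock: 20.85
position: [496.5, -284.7, 150.7]
tcp_rot: [0.943, -0.332, 0.0, -0.0]
force: [0.3, 0.1, -3.5]
width: 0.524
grip_force: 62.4
```

```bash
python3 -c "
from h import *
show()"
```

```text
t 20.85 p [ 496.5 -284.7  150.7] yaw_y -128.75 z [ 0.  0. -1.] j [-0.25  0.54  0.96  1.91 -0.54  0.98 -1.28] F [ 0.3  0.1 -3.5] w 0.524 g 62.4
```

send_rows(steps=[[1, 0, 0, 0.5, 0], [1, 0, 0, 0, 0], [1, 0, 0, 0.5, 0], [1, 0, 0, 0, 0], [1, 0, 0, 0.5, 0], [1, 0, 0, 0, 0], [1, 0, 0, 0, 0], [1, 0, 0, 0, 0], [1, 0, 0, 0, 0], [1, 0, 0, 0, 0]])

```text
clock: 21.68
position: [496.6, -284.7, 149.2]
tcp_rot: [0.943, -0.332, 0.0, -0.0]
force: [0.2, -0.0, -2.0]
width: 0.523
grip_force: 62.4
```

send_rows(steps=[[1, 0, 0, 0.5, 0], [1, 0, 0, 0, 0], [1, 0, 0, 0.5, 0], [1, 0, 0, 0, 0], [1, 0, 0, 0, 0], [1, 0, 0, 0, 0], [1, 0, 0, 0, 0], [1, 0, 0, 0, 0], [1, 0, 0, 0, 0], [1, 0, 0, 0, 0]])

```text
clock: 22.52
position: [496.9, -284.9, 148.6]
tcp_rot: [0.943, -0.332, 0.0, -0.0]
force: [0.1, 0.9, 4.1]
width: 0.519
grip_force: 63.2
```

send_rows(steps=[[1, 1.6, -1.2, 0, 0], [1, 2.5, -1.7, 0, 0], [1, 2.5, -1.7, 0, 0], [1, 2.5, -1.7, 0, 0], [1, 2.5, -1.8, 0, 0], [1, 2.5, -1.8, 0, 0], [1, 2.5, -1.8, 0, 0], [1, 2.5, -1.8, 0, 0], [1, 1.6, -1.1, 0, 0], [1, 0, 0, 0, 0]])

```text
clock: 23.35
position: [519.1, -291.2, 150.8]
tcp_rot: [0.943, -0.333, -0.0, 0.003]
force: [-8.0, -1.4, 17.6]
width: 0.518
grip_force: 69.7
```

```bash
cat > sl.py <<'E'
from h import *
s=show();a=np.radians(-3.5);p=s['position'][:2];ex=np.array([np.cos(a),np.sin(a)]);ey=np.array([-ex[1],ex[0]])
print('L',(p@ex).round(2),'Y',(p@ey).round(2),'F along',(s['force'][:2]@ex).round(2),'lat',(s['force'][:2]@ey).round(2))
E
python3 sl.py
```

```text
t 23.35 p [ 519.1 -291.2  150.8] yaw_y -128.91 z [-0.0028 -0.0061 -1.    ] j [-0.23  0.58  0.95  1.85 -0.55  1.   -1.3 ] F [-8.  -1.4 17.6] w 0.518 g 69.7
L 535.87 Y -258.92 F along -7.86 lat -1.84
```

send_rows(steps=[[1, 0, 0, 0, 0], [1, 0, 0, 0, 0], [1, 0, 0, 0, 0], [1, 0, 0, 0, 0], [1, 0, 0, 0, 0], [1, 0, 0, 0, 0], [1, 0, 0, 0, 0], [1, 0, 0, 0, 0], [1, 0, 0, 0, 0], [1, 0, 0, 0, 0]])

```text
clock: 24.18
position: [518.9, -291.0, 150.8]
tcp_rot: [0.943, -0.333, -0.0, 0.003]
force: [-7.7, -2.2, 17.6]
width: 0.521
grip_force: 69.7
```

```bash
python3 sl.py
python3 - <<'E'
from h import *
c=grab('wrist');W=wcloud(c);s=grab('scene')
f=cv2.resize(cv2.resize(s['frame'][130:220,165:245],None,fx=5,fy=5,interpolation=2),(356,400));cv2.imwrite('pics/w5.png',cv2.cvtColor(np.hstack([c['frame'][:,:440],f]),cv2.COLOR_RGB2BGR))
E
```

```text
t 24.18 p [ 518.9 -291.   150.8] yaw_y -128.92 z [-0.0027 -0.0058 -1.    ] j [-0.23  0.58  0.95  1.85 -0.55  1.   -1.3 ] F [-7.7 -2.2 17.6] w 0.521 g 69.7
L 535.71 Y -258.82 F along -7.51 lat -2.63
```

View pics/w5.png

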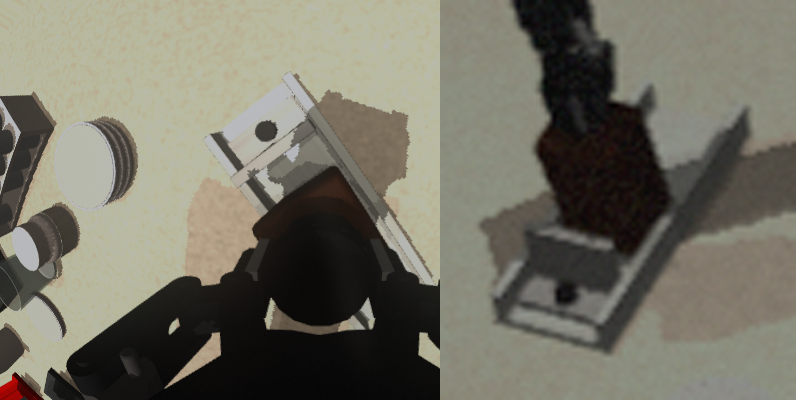

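The view shows the bottle in the lane, about 15 mm short of the stop. The TCP has risen 2 mm and moved sideways, so floor friction may be tilting the bottle in the pads. I'll measure its tilt.

```bash
cat > tilt.py <<'E'
from h import *
def plane(P):
    for _ in range(6):
        m=np.median(P,0) if _==0 else P.mean(0);n=np.linalg.svd(P-P.mean(0),full_matrices=False)[2][2];r=(P-P.mean(0))@n;k=abs(r)<max(2.2*r.std(),1.5);P=P[k]
    return n*np.sign(n[0]+n[1]*1e-3),P.mean(0),len(P)
def tilt(W,p,nm,zlo=66,zhi=118):
    a=np.radians(-3.5);ex=np.array([np.cos(a),np.sin(a),0]);ey=np.array([-ex[1],ex[0],0])
    P=W.reshape(-1,3)[::1];P=P[np.isfinite(P[:,0])];q=P-[p[0],p[1],0];L=q@ex;Y=q@ey;z=P[:,2]
    for n,d in(('front',L),('left',Y)):
        o=Y if n=='front' else L
        m=(d>22)&(d<46)&(abs(o)<27)&(z>zlo)&(z<zhi)
        if m.sum()>60:
            nn,c,k=plane(P[m]);nn*=np.sign(nn@(ex if n=='front' else ey))
            print(nm,n,k,'tilt(nz deg)',np.degrees(np.arcsin(nn[2])).round(2),'yaw',np.degrees(np.arctan2(nn[1],nn[0])).round(2),'mean offset',((c-[p[0],p[1],0])@(ex if n=='front' else ey)).round(1),'z',c[2].round(0))
if __name__=='__main__':
    s=show();p=s['position']
    for n,cl in(('scene',cloud),('wrist',wcloud)):tilt(cl(grab(n)),p,n)
E
python3 tilt.py
```

```text
t 24.28 p [ 518.9 -291.1  150.8] yaw_y -128.92 z [-0.0026 -0.0058 -1.    ] j [-0.23  0.58  0.95  1.85 -0.55  1.   -1.3 ] F [-7.4 -2.  18.1] w 0.524 g 69.7
scene front 67 tilt(nz deg) -3.46 yaw -5.7 mean offset 24.2 z 99.0
scene left 116 tilt(nz deg) 2.84 yaw 83.38 mean offset 34.1 z 92.0
wrist front 246 tilt(nz deg) -6.91 yaw -5.41 mean offset 25.1 z 98.0
```

The bottle leans about 5° along tool x because it pivots about the pad line. I'll back off along tool x to right it. After that I'll regrip with the pad line along the lane, so it can't pivot that way.

send_rows(steps=[[1, -2, 0, 0, 0], [1, -2, 0, 0, 0], [1, -2, 0, 0, 0], [1, -2, 0, 0, 0], [1, -2, 0, 0, 0], [1, 0, 0, 0, 0], [1, 0, 0, 0, 0], [1, 0, 0, 0, 0], [1, 0, 0, 0, 0], [1, 0, 0, 0, 0]])

```text
clock: 25.22
position: [513.2, -284.5, 149.7]
tcp_rot: [0.943, -0.333, 0.002, 0.003]
force: [-2.9, -4.2, 7.8]
width: 0.52
grip_force: 68.3
```

```bash
python3 tilt.py;python3 sl.py
```

```text
t 25.22 p [ 513.2 -284.5  149.7] yaw_y -128.88 z [ 0.001  -0.0076 -1.    ] j [-0.25  0.57  0.96  1.88 -0.55  0.98 -1.3 ] F [-2.9 -4.2  7.8] w 0.52 g 68.3
scene front 123 tilt(nz deg) -3.86 yaw -4.89 mean offset 26.0 z 93.0
scene left 95 tilt(nz deg) 0.85 yaw 83.68 mean offset 32.7 z 92.0
wrist front 452 tilt(nz deg) -4.34 yaw -5.74 mean offset 27.8 z 95.0
t 25.32 p [ 513.2 -284.5  149.7] yaw_y -128.88 z [ 0.001  -0.0077 -1.    ] j [-0.25  0.57  0.96  1.88 -0.55  0.98 -1.3 ] F [-1.5 -3.9  7. ] w 0.521 g 68.3
L 529.65 Y -252.65 F along -1.3 lat -3.97
```

send_rows(steps=[[1, -2, 0, 0, 0], [1, -2, 0, 0, 0], [1, -1.5, 0, 0, 0], [1, 0, 0, 0, 0], [1, 0, 0, 0, 0], [1, 0, 0, 0, 0], [1, 0, 0, 0, 0], [1, 0, 0, 0, 0], [1, 0, 0, 0, 0], [1, 0, 0, 0, 0]])

```text
clock: 26.15
position: [510.2, -279.3, 149.3]
tcp_rot: [0.943, -0.332, 0.002, 0.002]
force: [-0.3, -4.9, 5.1]
width: 0.519
grip_force: 67.2
```

```bash
python3 tilt.py;python3 sl.py
```

```text
t 26.15 p [ 510.2 -279.3  149.3] yaw_y -128.79 z [ 0.0025 -0.0054 -1.    ] j [-0.26  0.56  0.96  1.89 -0.55  0.98 -1.3 ] F [-0.3 -4.9  5.1] w 0.519 g 67.2
scene front 131 tilt(nz deg) -3.17 yaw -3.73 mean offset 27.3 z 93.0
scene left 112 tilt(nz deg) 0.05 yaw 82.66 mean offset 31.6 z 93.0
wrist front 535 tilt(nz deg) -3.08 yaw -5.63 mean offset 29.4 z 95.0
t 26.25 p [ 510.2 -279.3  149.3] yaw_y -128.79 z [ 0.0025 -0.0054 -1.    ] j [-0.26  0.56  0.96  1.89 -0.55  0.98 -1.3 ] F [-1.3 -6.2  5. ] w 0.523 g 67.2
L 526.3 Y -247.62 F along -0.95 lat -6.22
```

send_rows(steps=[[0.4, 0, 0, 0, 0], [0.4, 0, 0, 0, 0], [0.4, 0, 0, 0, 0], [0.4, 0, 0, 0, 0], [0.2, 0, 0, 0, 0], [0, 0, 0, 0, 0], [0, 0, 0, 0, 0], [0, 0, 0, 0, 0], [0, 0, 0, 0, 0], [0, 0, 0, 0, 0]])

```text
clock: 27.08
position: [509.8, -276.4, 148.2]
tcp_rot: [0.943, -0.332, 0.0, -0.0]
force: [0.1, -1.0, 0.2]
width: 1.0
grip_force: 0.0
```

```bash
python3 tilt.py;python3 sl.py
python3 - <<'E'
from h import *
W=wcloud(grab('wrist'));p=np.array([510,-280,0])
P=W.reshape(-1,3);P=P[np.hypot(P[:,0]-515,P[:,1]+284)<45]
for lo,hi in((145,172),(172,186)):
    s=P[(P[:,2]>lo)&(P[:,2]<hi)];print(len(s),np.percentile(s[:,2],[50,95]).round(1),s[:,:2].mean(0).round(1),np.round(cv2.minEnclosingCircle(s[:,:2].astype(np.float32)),1) if 0 else cv2.minEnclosingCircle(s[:,:2].astype(np.float32)))
E
```

```text
t 27.08 p [ 509.8 -276.4  148.2] yaw_y -128.74 z [ 1.e-04  2.e-04 -1.e+00] j [-0.26  0.56  0.95  1.89 -0.55  0.98 -1.3 ] F [ 0.1 -1.   0.2] w 1.0 g 0.0
scene front 117 tilt(nz deg) 0.69 yaw -3.65 mean offset 24.9 z 92.0
scene left 103 tilt(nz deg) -0.01 yaw 84.56 mean offset 27.8 z 92.0
wrist front 928 tilt(nz deg) 0.04 yaw -3.94 mean offset 26.1 z 95.0
t 27.18 p [ 509.8 -276.5  148.2] yaw_y -128.74 z [ 0.e+00  2.e-04 -1.e+00] j [-0.26  0.56  0.95  1.89 -0.55  0.98 -1.3 ] F [-1.1  0.2 -0.4] w 0.996 g 0.0
L 525.7 Y -244.84 F along -1.09 lat 0.18
2190 [163.  171.5] [ 513.5 -294.2] ((502.4093017578125, -289.91204833984375), 33.70906448364258)
8402 [177.  178.6] [ 504.5 -283.9] ((501.746826171875, -290.00994873046875), 33.334049224853516)
```

send_rows(steps=[[0, -1.1, 8.3, 0, 0], [0, 0, 0, 0, 0.12], [0, 0, 0, 0, 0.12], [0, 0, 0, 0, 0.12], [0, 0, 0, 0, 0.12], [0, 0, 0, 0, 0.12], [0, 0, 0, 0, 0.12], [0, 0, 0, 0, 0.12], [0, 0, 0, 0, 0.115], [0, 0, 0, 0, 0]])

```text
clock: 28.07
position: [503.2, -282.8, 147.9]
tcp_rot: [-0.685, 0.729, 0.0, -0.001]
force: [0.1, -0.6, -0.2]
width: 1.002
grip_force: 0.0
```

send_rows(steps=[[0, 0, 0, 0, 0], [0, 0, 0, 0, 0], [0, 0, 0, 0, 0], [0.2, 0, 0, 0, 0], [0.3, 0, 0, 0, 0], [0.4, 0, 0, 0, 0], [1, 0, 0, 0, 0], [1, 0, 0, 0, 0], [1, 0, 0, 0, 0], [1, 0, 0, 0, 0]])

```text
clock: 28.9
position: [503.5, -282.5, 148.5]
tcp_rot: [-0.685, 0.728, 0.0, 0.0]
force: [-2.1, 0.3, 4.5]
width: 0.523
grip_force: 61.0
```

```bash
python3 tilt.py;python3 sl.py
```

```text
t 28.9 p [ 503.5 -282.5  148.5] yaw_y 176.54 z [-1.e-04  2.e-04 -1.e+00] j [-0.36  0.69  1.19  1.9  -0.73  1.08 -2.07] F [-2.1  0.3  4.5] w 0.523 g 61.0
scene front 131 tilt(nz deg) -0.39 yaw -4.48 mean offset 31.0 z 93.0
scene left 98 tilt(nz deg) 0.48 yaw 86.75 mean offset 34.2 z 91.0
t 29.0 p [ 503.5 -282.5  148.6] yaw_y 176.54 z [-0.e+00  2.e-04 -1.e+00] j [-0.36  0.69  1.19  1.9  -0.73  1.08 -2.07] F [-1.2  1.1  5.6] w 0.518 g 61.0
L 519.83 Y -251.2 F along -1.29 lat 1.05
```

send_rows(steps=[[1, 0, 0, -0.6, 0], [1, 0, -1.5, 0, 0], [1, 0, -3, 0, 0], [1, 0, -3, 0, 0], [1, 0, -3, 0, 0], [1, 0, -3, 0, 0], [1, 0, -3, 0, 0], [1, 0, -2, 0, 0], [1, 0, -1.5, 0, 0], [1, 0, 0, 0, 0]])

```text
clock: 29.83
position: [522.5, -284.0, 148.7]
tcp_rot: [-0.685, 0.728, 0.001, -0.001]
force: [-5.0, 0.2, 5.9]
width: 0.521
grip_force: 61.7
```

```bash
python3 tilt.py;python3 sl.py
```

```text
t 29.83 p [ 522.5 -284.   148.7] yaw_y 176.52 z [-2.7e-03 -1.0e-04 -1.0e+00] j [-0.35  0.71  1.18  1.86 -0.74  1.1  -2.09] F [-5.   0.2  5.9] w 0.521 g 61.7
scene front 135 tilt(nz deg) -1.43 yaw -3.76 mean offset 30.5 z 92.0
scene left 100 tilt(nz deg) -0.5 yaw 85.21 mean offset 34.2 z 93.0
t 29.93 p [ 522.4 -283.9  148.7] yaw_y 176.51 z [-2.2e-03 -1.0e-04 -1.0e+00] j [-0.35  0.71  1.18  1.86 -0.74  1.1  -2.09] F [-5.2  0.3  4.5] w 0.521 g 61.7
L 538.8 Y -251.52 F along -5.24 lat -0.03
```

send_rows(steps=[[1, 0, 0, -0.4, 0], [1, 0, -1, 0, 0], [1, 0, -1.5, 0, 0], [1, 0, -1.5, 0, 0], [1, 0, -1.5, 0, 0], [1, 0, -1.5, 0, 0], [1, 0, -1.5, 0, 0], [1, 0, -1, 0, 0], [1, 0, -0.5, 0, 0], [1, 0, 0, 0, 0]])

```text
clock: 30.77
position: [533.8, -284.1, 149.1]
tcp_rot: [-0.685, 0.728, -0.0, 0.0]
force: [0.3, -0.0, -3.5]
width: 0.52
grip_force: 61.5
```

```bash
python3 sl.py
```

```text
t 30.77 p [ 533.8 -284.1  149.1] yaw_y 176.55 z [ 1.e-04  1.e-04 -1.e+00] j [-0.34  0.72  1.17  1.83 -0.75  1.11 -2.1 ] F [ 0.3 -0.  -3.5] w 0.52 g 61.5
L 550.17 Y -250.95 F along 0.25 lat 0.01
```

send_rows(steps=[[1, 0, -0.4, 0, 0], [1, 0, -0.4, 0, 0], [1, 0, -0.4, 0, 0], [1, 0, -0.4, 0, 0], [1, 0, -0.4, 0, 0], [1, 0, 0, 0, 0], [1, 0, 0, 0, 0], [1, 0, 0, 0, 0], [1, 0, 0, 0, 0], [1, 0, 0, 0, 0]])

```text
clock: 31.6
position: [535.6, -284.2, 149.2]
tcp_rot: [-0.685, 0.728, 0.0, 0.0]
force: [0.1, -0.0, -2.9]
width: 0.517
grip_force: 61.5
```

```bash
python3 sl.py
```

```text
t 31.6 p [ 535.6 -284.2  149.2] yaw_y 176.54 z [-0.e+00  1.e-04 -1.e+00] j [-0.34  0.73  1.17  1.83 -0.75  1.11 -2.1 ] F [ 0.1 -0.  -2.9] w 0.517 g 61.5
L 551.97 Y -251.0 F along 0.11 lat 0.01
```

send_rows(steps=[[1, 0, 0, 0.3, 0], [1, 0, -0.3, 0, 0], [1, 0, -0.3, 0, 0], [1, 0, -0.3, 0, 0], [1, 0, -0.3, 0, 0], [1, 0, -0.3, 0, 0], [1, 0, 0, 0, 0], [1, 0, 0, 0, 0], [1, 0, 0, 0, 0], [1, 0, 0, 0, 0]])

```text
clock: 32.43
position: [536.8, -284.4, 148.8]
tcp_rot: [-0.685, 0.728, 0.0, -0.0]
force: [-2.3, -0.3, -2.6]
width: 0.522
grip_force: 61.6
```

```bash
python3 sl.py
```

```text
t 32.43 p [ 536.8 -284.4  148.8] yaw_y 176.53 z [-6.e-04  2.e-04 -1.e+00] j [-0.34  0.73  1.17  1.83 -0.75  1.11 -2.1 ] F [-2.3 -0.3 -2.6] w 0.522 g 61.6
L 553.13 Y -251.08 F along -2.27 lat -0.46
```

send_rows(steps=[[1, 0, -0.3, 0, 0], [1, 0, -0.3, 0, 0], [1, 0, -0.3, 0, 0], [1, 0, -0.3, 0, 0], [1, 0, 0, 0, 0], [1, 0, 0, 0, 0], [1, 0, 0, 0, 0], [1, 0, 0, 0, 0], [1, 0, 0, 0, 0], [1, 0, 0, 0, 0]])

```text
clock: 33.27
position: [537.1, -284.5, 148.8]
tcp_rot: [-0.685, 0.728, 0.001, -0.001]
force: [-4.9, 1.5, -1.0]
width: 0.524
grip_force: 61.9
```

```bash
python3 sl.py
```

```text
t 33.27 p [ 537.1 -284.5  148.8] yaw_y 176.52 z [-2.3e-03  5.0e-04 -1.0e+00] j [-0.34  0.73  1.17  1.83 -0.75  1.12 -2.1 ] F [-4.9  1.5 -1. ] w 0.524 g 61.9
L 553.48 Y -251.22 F along -4.95 lat 1.22
```

Contact is felt: 1.2 mm commanded gave only 0.35 mm of motion, and the force rose to -5 N. I'll press slightly more to seat it, then lower it onto the floor and check.

send_rows(steps=[[1, 0, -0.3, 0, 0], [1, 0, -0.3, 0, 0], [1, 0, 0, 0, 0], [1, 0, 0, 0, 0], [1, 0, 0, 0.2, 0], [1, 0, 0, 0, 0], [1, 0, 0, 0.2, 0], [1, 0, 0, 0, 0], [1, 0, 0, 0, 0], [1, 0, 0, 0, 0]])

```text
clock: 34.1
position: [537.2, -284.6, 148.8]
tcp_rot: [-0.685, 0.728, 0.001, -0.001]
force: [-6.8, 1.2, 2.4]
width: 0.525
grip_force: 62.2
```

```bash
python3 tilt.py; python3 sl.py
python3 - <<'E'
from h import *
W=wcloud(dict(np.load('wrist.npz')));a=np.radians(-3.5);ex=np.array([np.cos(a),np.sin(a)]);ey=np.array([-ex[1],ex[0]])
P=W.reshape(-1,3);L=P[:,:2]@ex;Y=P[:,:2]@ey;z=P[:,2];r=abs(Y+253)<38
s=r&(z>60)&(z<75)&(L>575)&(L<610);print('stop L',s.sum(),np.percentile(L[s],[2,50,98]).round(1))
E
```

```text
t 34.1 p [ 537.2 -284.6  148.8] yaw_y 176.53 z [-0.0029  0.001  -1.    ] j [-0.34  0.73  1.17  1.82 -0.75  1.12 -2.1 ] F [-6.8  1.2  2.4] w 0.525 g 62.2
scene front 145 tilt(nz deg) 1.5 yaw -4.82 mean offset 30.7 z 90.0
scene left 102 tilt(nz deg) 0.76 yaw 86.4 mean offset 34.4 z 91.0
wrist front 128 tilt(nz deg) 86.71 yaw 58.75 mean offset 38.6 z 67.0
t 34.2 p [ 537.2 -284.7  148.8] yaw_y 176.52 z [-0.003  0.001 -1.   ] j [-0.34  0.73  1.17  1.82 -0.75  1.12 -2.1 ] F [-6.3  0.6  2.8] w 0.525 g 62.2
L 553.55 Y -251.34 F along -6.37 lat 0.24
stop L 410 [577.1 590.6 596. ]
```

send_rows(steps=[[0.45, 0, 0, 0, 0], [0.4, 0, 0, 0, 0], [0.3, 0, 0, 0, 0], [0.1, 0, 0, 0, 0], [0, 0, 0, 0, 0], [0, 0, 0, 0, 0], [0, 0, 0, 0, 0], [0, 0, 0, 0, 0], [0, 0, 0, 0, 0], [0, 0, 0, 0, 0]])

```text
clock: 35.03
position: [538.9, -284.4, 148.4]
tcp_rot: [-0.685, 0.728, 0.0, 0.0]
force: [0.0, -0.3, -0.1]
width: 0.995
grip_force: 0.0
```

```bash
python3 sl.py
```

```text
t 35.03 p [ 538.9 -284.4  148.4] yaw_y 176.54 z [ 0.  0. -1.] j [-0.34  0.73  1.17  1.82 -0.75  1.11 -2.1 ] F [ 0.  -0.3 -0.1] w 0.995 g 0.0
L 555.31 Y -251.01 F along 0.05 lat -0.26
```

send_rows(steps=[[0, 0, 0, -10, 0], [0, 0, 0, -20, 0], [0, 0, 0, -30, 0], [0, 0, 0, -30, 0], [0, 0, 0, -30, 0], [0, 0, 0, -20, 0], [0, 0, 0, 0, 0], [0, 0, 0, 0, 0], [0, 0, 0, 0, 0], [0, 0, 0, 0, 0]])

```text
clock: 35.87
position: [538.5, -283.8, 287.3]
tcp_rot: [-0.685, 0.728, 0.001, -0.0]
force: [-0.2, 0.1, 0.4]
width: 1.003
grip_force: 0.0
```

```bash
python3 sl.py
python3 - <<'E'
from h import *
from tilt import tilt
s=grab('scene');p=[537.1,-284.6]
tilt(cloud(s),p,'scene');c=grab('wrist');W=wcloud(c);tilt(W,p,'wrist')
a=np.radians(-3.5);ex=np.array([np.cos(a),np.sin(a)]);ey=np.array([-ex[1],ex[0]])
P=W.reshape(-1,3);L=P[:,:2]@ex;Y=P[:,:2]@ey;z=P[:,2];r=abs(Y+253)<38
m=r&(z>60)&(z<75)&(L>575)&(L<610);print('stop L',m.sum(),np.percentile(L[m],[2,50,98]).round(1))
m=r&(z>80)&(z<118)&(L>560);print('bottle front L',m.sum(),np.percentile(L[m],[5,50,95]).round(1))
f=cv2.resize(cv2.resize(s['frame'][130:220,165:245],None,fx=5,fy=5,interpolation=2),(356,400));cv2.imwrite('pics/w6.png',cv2.cvtColor(np.hstack([c['frame'][:,:440],f]),cv2.COLOR_RGB2BGR))
E
```

```text
t 35.87 p [ 538.5 -283.8  287.3] yaw_y 176.54 z [-0.0019  0.0012 -1.    ] j [-0.4   0.57  1.24  1.67 -0.55  1.31 -2.26] F [-0.2  0.1  0.4] w 1.003 g 0.0
L 554.83 Y -250.41 F along -0.16 lat 0.04
scene front 142 tilt(nz deg) 1.39 yaw -4.29 mean offset 29.3 z 91.0
scene left 99 tilt(nz deg) 0.74 yaw 84.72 mean offset 34.2 z 93.0
wrist front 232 tilt(nz deg) -89.83 yaw -42.71 mean offset 38.8 z 67.0
stop L 385 [585.4 592.1 595.8]
bottle front L 64 [561.4 571.3 581.5]
```

View pics/w6.png

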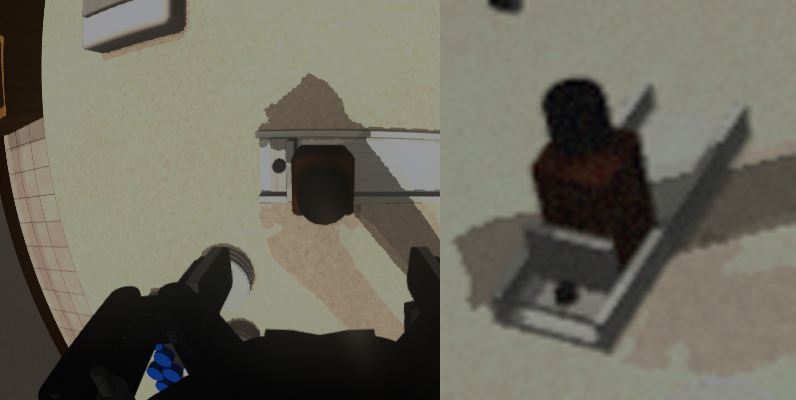

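The bottle is upright in the lane at the stop, around (322,185) in the wrist half, with the stop at (290,165). I'll move forward for a closer check that there is no gap.

send_rows(steps=[[0, 0, -15, 0, 0], [0, 0, -25, 0, 0], [0, 0, -25, 0, 0], [0, 0, -25, 0, 0], [0, 0, -20, 0, 0], [0, 0, 0, 0, 0], [0, 0, 0, 0, 0], [0, 0, 0, 0, 0], [0, 0, 0, 0, 0], [0, 0, 0, 0, 0]])

```text
clock: 36.8
position: [647.8, -291.4, 288.7]
tcp_rot: [-0.685, 0.729, 0.0, 0.0]
force: [-0.5, 0.3, 0.8]
width: 1.0
grip_force: 0.0
```

```bash
python3 sl.py
python3 - <<'E'
from h import *
from tilt import tilt
p=[537.1,-284.6]
c=grab('wrist');save(c,'w7');W=wcloud(c);print((-c['R'].T@c['t']).round(0));tilt(W,p,'wrist',75,118)
a=np.radians(-3.5);ex=np.array([np.cos(a),np.sin(a)]);ey=np.array([-ex[1],ex[0]])
P=W.reshape(-1,3);L=P[:,:2]@ex;Y=P[:,:2]@ey;z=P[:,2];r=abs(Y+251)<26
m=r&(z>65)&(z<71)&(L>578)&(L<610);print('stop L',m.sum(),np.percentile(L[m],[1,5,50,98]).round(1))
for lo in range(70,126,8):
    m=r&(z>lo)&(z<lo+8)&(L>570)&(L<592);print(lo,m.sum(),np.percentile(L[m],[10,50,90]).round(1) if m.any() else '')
K=c['camera_matrix'];q=np.r_[586*ex-251*ey,68]@c['R'].T+c['t'];th=np.arctan2(np.hypot(*q[:2]),q[2]);u,v=(K[:2,2]+K[0,0]*th*q[:2]/np.hypot(*q[:2])).astype(int);print(u,v)
f=c['frame'][max(v-35,0):v+35,max(u-50,0):u+50];cv2.imwrite('pics/w7c.png',cv2.cvtColor(cv2.resize(f,None,fx=6,fy=6,interpolation=2),cv2.COLOR_RGB2BGR))
E
```

```text
t 36.8 p [ 647.8 -291.4  288.7] yaw_y 176.46 z [ 1.e-04  5.e-04 -1.e+00] j [-0.27  0.72  1.14  1.41 -0.65  1.42 -2.33] F [-0.5  0.3  0.8] w 1.0 g 0.0
L 664.35 Y -251.29 F along -0.49 lat 0.31
[ 645. -358.  430.]
wrist front 427 tilt(nz deg) 0.46 yaw -3.72 mean offset 31.1 z 98.0
stop L 397 [584.1 584.2 590.9 596.4]
70 52 [584.2 584.5 584.8]
78 60 [584.4 584.7 584.9]
86 63 [584.6 584.9 585.1]
94 104 [583.9 585.  585.4]
102 80 [584.  584.3 585. ]
110 81 [584.3 584.5 584.8]
118 453 [574.8 581.3 584.4]
385 174
```

View pics/w7c.png

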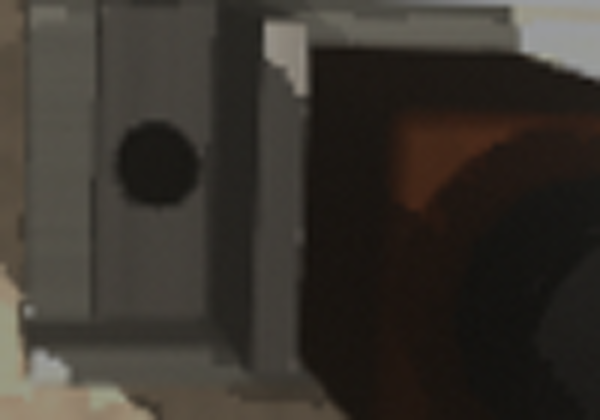

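Run:
```python
from h import *
a=np.radians(-3.5);ex=np.array([np.cos(a),np.sin(a)]);ey=np.array([-ex[1],ex[0]])
for i in range(3):
    W=wcloud(grab('wrist'));P=W.reshape(-1,3);L=P[:,:2]@ex;Y=P[:,:2]@ey;z=P[:,2]
    m=(z>64)&(z<72)&(L>580)&(L<600)&(abs(Y+251)<30)&(L>585.6)
    far=[];near=[]
    q=(z>64)&(z<72)&(L>570)&(L<605)
    e=q&(Y<-284.5)&(Y>-290);b=(z>75)&(z<116)&(L>570)&(L<590)&(abs(Y+251)<28)
    print('edge strip',e.sum(),np.percentile(L[e],[0,5,50,95,100]).round(1) if e.any() else '','far edge',np.percentile(L[m],[95,99]).round(1),'face',np.median(L[b]).round(2),'lowest face pts z',np.sort(z[(L>580)&(L<585.5)&(abs(Y+251)<28)])[:3].round(0))
```

```text
edge strip 39 [586.4 586.6 591.8 596.1 596.2] far edge [596.3 596.6] face 584.62 lowest face pts z [56. 57. 59.]
edge strip 42 [586.9 587.  592.  596.2 596.4] far edge [596.3 596.6] face 584.61 lowest face pts z [58. 60. 60.]
edge strip 39 [586.8 587.2 591.8 595.7 595.8] far edge [596.3 596.6] face 584.62 lowest face pts z [60. 60. 60.]
```

There seems to be a gap of about 1.5 mm: the face is at 584.6 and the stop edge at 586.4. The pressing probably leaned the bottle slightly. I'll regrip and close the gap with a lighter, unloaded approach.

send_rows(steps=[[0, 0, 15, 0, 0], [0, 0, 25, 0, 0], [0, 0, 25, 0, 0], [0, 0, 25, 0, 0], [0, 0, 15, 0, 0], [0, 0, 6.3, 0, 0], [0, 0, 0, 0, 0], [0, 0, 0, 0, 0], [0, 0, 0, 25, 0], [0, 0, 0, 25, 0]])

```text
clock: 37.83
position: [540.0, -284.7, 239.0]
tcp_rot: [-0.686, 0.727, -0.002, 0.001]
force: [-0.0, 0.8, -0.6]
width: 1.003
grip_force: 0.0
```

send_rows(steps=[[0, 0, 0, 25, 0], [0, 0, 0, 25, 0], [0, 0, 0, 20, 0], [0, 0, 0, 13, 0], [0, 0, 0, 6, 0], [0, 0, 0, 0, 0], [0, 0, 0, 0, 0], [0, 0, 0, 0, 0], [0, 0, 0, 0, 0], [0, 0, 0, 0, 0]])

```text
clock: 38.67
position: [538.1, -284.7, 150.5]
tcp_rot: [-0.686, 0.728, -0.001, 0.0]
force: [0.7, -0.6, 0.1]
width: 1.001
grip_force: 0.0
```

```bash
python3 sl.py
```

```text
t 38.67 p [ 538.1 -284.7  150.5] yaw_y 176.55 z [ 1.7e-03 -5.0e-04 -1.0e+00] j [-0.3   0.67  1.08  1.82 -0.68  1.07 -2.17] F [ 0.7 -0.6  0.1] w 1.001 g 0.0
L 554.5 Y -251.28 F along 0.73 lat -0.56
```

send_rows(steps=[[0, 0, 1.4, 1.2, 0], [0, 0, 0, 0, 0], [0, 0, 0, 0, 0], [0.3, 0, 0, 0, 0], [0.4, 0, 0, 0, 0], [0.45, 0, 0, 0, 0], [1, 0, 0, 0, 0], [1, 0, 0, 0, 0], [1, 0, 0, 0, 0], [1, 0, 0, 0, 0]])

```text
clock: 39.5
position: [536.1, -284.4, 148.5]
tcp_rot: [-0.685, 0.728, 0.0, 0.0]
force: [-2.4, 0.7, 4.8]
width: 0.522
grip_force: 61.1
```

```bash
python3 sl.py
```

```text
t 39.5 p [ 536.1 -284.4  148.5] yaw_y 176.53 z [-1.e-04  2.e-04 -1.e+00] j [-0.3   0.67  1.08  1.83 -0.68  1.07 -2.16] F [-2.4  0.7  4.8] w 0.522 g 61.1
L 552.42 Y -251.14 F along -2.39 lat 0.54
```

send_rows(steps=[[1, 0, 0, -0.4, 0], [1, 0, 0, 0, 0], [1, 0, 0, -0.3, 0], [1, 0, 0, 0, 0], [1, 0, 0, 0, 0], [1, 0, 0, 0, 0], [1, 0, 0, 0, 0], [1, 0, 0, 0, 0], [1, 0, 0, 0, 0], [1, 0, 0, 0, 0]])

```text
clock: 40.33
position: [536.1, -284.1, 148.7]
tcp_rot: [-0.685, 0.728, 0.0, -0.0]
force: [-0.6, 0.0, -2.9]
width: 0.52
grip_force: 61.4
```

```bash
python3 sl.py; python3 tilt.py | tail -3
```

```text
t 40.33 p [ 536.1 -284.1  148.7] yaw_y 176.54 z [-3.e-04  3.e-04 -1.e+00] j [-0.3   0.67  1.08  1.83 -0.68  1.07 -2.16] F [-0.6  0.  -2.9] w 0.52 g 61.4
L 552.49 Y -250.82 F along -0.59 lat 0.01
scene front 154 tilt(nz deg) 1.58 yaw -2.76 mean offset 30.8 z 92.0
scene left 92 tilt(nz deg) -0.43 yaw 86.47 mean offset 34.0 z 92.0
wrist front 153 tilt(nz deg) 87.9 yaw 12.28 mean offset 40.1 z 67.0
```

send_rows(steps=[[1, 0, -0.3, 0, 0], [1, 0, 0, 0, 0], [1, 0, -0.3, 0, 0], [1, 0, 0, 0, 0], [1, 0, -0.2, 0, 0], [1, 0, 0, 0, 0], [1, 0, 0, 0, 0], [1, 0, 0, 0, 0], [1, 0, 0, 0, 0], [1, 0, 0, 0, 0]])

```text
clock: 41.27
position: [536.9, -284.3, 148.9]
tcp_rot: [-0.685, 0.728, 0.0, -0.0]
force: [-0.6, 0.9, -4.4]
width: 0.527
grip_force: 61.5
```

```bash
python3 sl.py
```

```text
t 41.27 p [ 536.9 -284.3  148.9] yaw_y 176.54 z [-3.e-04  2.e-04 -1.e+00] j [-0.3   0.67  1.08  1.83 -0.68  1.07 -2.17] F [-0.6  0.9 -4.4] w 0.527 g 61.5
L 553.23 Y -250.97 F along -0.67 lat 0.83
```

send_rows(steps=[[1, 0, -0.3, 0, 0], [1, 0, 0, 0, 0], [1, 0, -0.3, 0, 0], [1, 0, 0, 0, 0], [1, 0, 0, 0, 0], [1, 0, 0, 0, 0], [1, 0, 0, 0, 0], [1, 0, 0, 0, 0], [1, 0, 0, 0, 0], [1, 0, 0, 0, 0]])

```text
clock: 42.1
position: [537.1, -284.4, 148.9]
tcp_rot: [-0.685, 0.728, 0.0, -0.0]
force: [-4.1, 0.8, -1.0]
width: 0.52
grip_force: 61.6
```

```bash
python3 sl.py
```

```text
t 42.1 p [ 537.1 -284.4  148.9] yaw_y 176.53 z [-9.e-04  4.e-04 -1.e+00] j [-0.3   0.67  1.08  1.83 -0.68  1.07 -2.17] F [-4.1  0.8 -1. ] w 0.52 g 61.6
L 553.46 Y -251.07 F along -4.15 lat 0.59
```

send_rows(steps=[[1, 0, 0.2, 0, 0], [1, 0, 0, 0.2, 0], [1, 0, 0, 0, 0], [1, 0, 0, 0.1, 0], [1, 0, 0, 0, 0], [1, 0, 0, 0, 0], [1, 0, 0, 0, 0], [1, 0, 0, 0, 0], [1, 0, 0, 0, 0], [1, 0, 0, 0, 0]])

```text
clock: 42.93
position: [537.1, -284.4, 148.7]
tcp_rot: [-0.685, 0.728, 0.0, -0.0]
force: [-4.9, 1.2, -0.3]
width: 0.521
grip_force: 61.7
```

```bash
python3 sl.py
```

```text
t 42.93 p [ 537.1 -284.4  148.7] yaw_y 176.53 z [-6.e-04  2.e-04 -1.e+00] j [-0.3   0.67  1.08  1.83 -0.68  1.07 -2.17] F [-4.9  1.2 -0.3] w 0.521 g 61.7
L 553.45 Y -251.09 F along -5.0 lat 0.93
```

send_rows(steps=[[0.45, 0, 0, 0, 0], [0.4, 0, 0, 0, 0], [0.3, 0, 0, 0, 0], [0.1, 0, 0, 0, 0], [0, 0, 0, 0, 0], [0, 0, 0, 0, 0], [0, 0, 0, -10, 0], [0, 0, 0, -20, 0], [0, 0, 0, -25, 0], [0, 0, 0, -25, 0]])

```text
clock: 43.77
position: [537.3, -284.5, 230.1]
tcp_rot: [-0.685, 0.728, 0.0, -0.0]
force: [0.5, -0.6, -0.2]
width: 0.998
grip_force: 0.0
```

send_rows(steps=[[0, 0, 0, -25, 0], [0, 0, 0, -20, 0], [0, 0, 0, -15, 0], [0, 0, -20, 0, 0], [0, 0, -30, 0, 0], [0, 0, -30, 0, 0], [0, 0, -30, 0, 0], [0, 0, 0, 0, 0], [0, 0, 0, 0, 0], [0, 0, 0, 0, 0]])

```text
clock: 44.6
position: [646.3, -291.6, 288.6]
tcp_rot: [-0.685, 0.729, 0.0, -0.001]
force: [-0.6, -0.1, 0.6]
width: 0.997
grip_force: 0.0
```

```bash
python3 sl.py
cat > gap.py <<'E'
from h import *
a=np.radians(-3.5);ex=np.array([np.cos(a),np.sin(a)]);ey=np.array([-ex[1],ex[0]])
for i in range(3):
    W=wcloud(grab('wrist'));P=W.reshape(-1,3);L=P[:,:2]@ex;Y=P[:,:2]@ey;z=P[:,2]
    q=(z>64)&(z<72)&(L>570)&(L<605)
    e=q&(Y<-284.5)&(Y>-290);b=(z>75)&(z<116)&(L>570)&(L<590)&(abs(Y+251)<28)
    print('edge',e.sum(),np.percentile(L[e],[0,5,50,95,100]).round(1),'face',b.sum(),[np.median(L[b&(abs(z-k)<7)]).round(2) for k in(82,96,110)],'low z',np.sort(z[(L>580)&(L<585.5)&(abs(Y+251)<28)])[:3].round(0))
E
python3 gap.py; python3 -c "
from tilt import *
tilt(wcloud(dict(np.load('wrist.npz'))),[537.1,-284.4],'wrist',75,118)"
```

```text
t 44.6 p [ 646.3 -291.6  288.6] yaw_y 176.47 z [-1.1e-03 -3.0e-04 -1.0e+00] j [-0.25  0.7   1.1   1.41 -0.62  1.41 -2.35] F [-0.6 -0.1  0.6] w 0.997 g 0.0
L 662.91 Y -251.58 F along -0.56 lat -0.15
edge 40 [587.  587.2 591.6 595.7 595.9] face 414 [np.float64(584.72), np.float64(585.09), np.float64(584.54)] low z [58. 60. 61.]
edge 39 [586.7 587.  590.7 595.4 595.6] face 417 [np.float64(584.71), np.float64(585.07), np.float64(584.64)] low z [60. 60. 61.]
edge 36 [586.8 586.9 591.3 595.4 595.5] face 419 [np.float64(584.65), np.float64(585.09), np.float64(584.56)] low z [58. 60. 61.]
wrist front 414 tilt(nz deg) -0.01 yaw -3.58 mean offset 31.4 z 99.0
```

```bash
python3 -c "
from h import *
print(close_job())"
```

```text
the job is handed in; nothing more can be done
None
```

The job is handed in: all four sides were shown at the inspection camera, label first, and the bottle was then let go upright against the stop. It leaned about 5° on the first slide and had to be regripped. Contact with the stop was felt at about 5 N, though the final wrist view still read a 1.5–2 mm gap that I took for measurement error.

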